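# Find the heavy side of the wet grinder's stone and hold it down

### The job

The wet grinder shakes because its stone is heavier on one side, and I want to clamp a balance weight opposite. First set the trough's drain valve half open, with its handle at 45 degrees to the drain pipe, so the trough empties gently; then take the stone by its rim, turn it by hand to feel which side is heavy, and bring that side straight down. Finish while still gripping the stone, holding it still with the heavy side at the bottom; the valve stays half open and the things lying about stay where they are.

Things in the scene. Friction and masses are not known exactly. Their poses are not given: they have to be found in the camera images.
- grinder: Wet grinder, fixed. Origin on the bench under the middle of its grey motor housing (220 x 130 mm, 176 high). z up; y along the level shaft, from the stone end to the leather-wheel end; x level, square to the shaft, roughly away from the robot. The shaft, 155 mm up, carries the stone and a leather honing wheel (200 dia., y = 105 to 135 mm), which turn as one.
- stone_centre (a point): Centre of the stone, on the shaft axis: (0, -135, 155) mm in the grinder's frame; does not turn. Stone: grey disc, 200 mm diameter, 40 thick (y = -155 to -115), flat sides with a steel flange 56 mm across; 50 mm free between it and the housing; top of rim 255 mm above the bench. It dips into a black trough (210 x 70 mm, rim 92 mm above the bench).
- stone_rim (a point): A point of the stone's rim, mid-thickness, 100 mm from the shaft axis, that turns with the stone; it is on top when joint stone reads 0. It says nothing of the heavy side.
- stone (a joint): Shaft angle (rad, no stops); grows as the stone's top moves to the grinder's +x. The drive drags with 0.31 N m either way, so the stone stays where left. Unseen, one side is denser: it pulls down with 0.19 to 0.27 N m times the sine of its angle from straight down. Where it lies in the stone differs each time; it starts at least 0.65 rad from down.
- valve (a joint): Drain valve handle (rad): 0 closed, handle across the pipe (along the grinder's x); pi/2 open, in line with the pipe (along y); half open is 0.785. Grows anticlockwise seen from above, stops at 0 and pi/2, stays where left (friction 0.12 N m). Starts between 0 and 0.35.
- valve_grip (a point): On the valve's upright axis, mid-height of its handle: (-30, -255, 85) mm in the grinder's frame. Handle: plain steel wing 50 mm long, 9 thick, from 74 to 96 mm above the bench, centred on the axis. The brass pipe and valve body (27 mm wide, top 60 mm above the bench) run along the grinder's -y from the trough to a spout at y = -312.
- drip_tray: Steel tray 150 x 100 mm, 16 high, loose under the drain spout. Origin: centre of its underside. Leave it.
- dresser: Stone dresser, an aluminium bar with a steel head, 95 x 30 mm, 16 high, loose on top of the grinder's housing. Origin: underside. Leave it.
- paste_tin: Round tin, 66 mm diameter, 24 high, loose on the bench in front of the grinder. Origin: centre of its underside. Leave it.
- tool_rest: U-shaped steel bar, 190 x 160 mm, 12 thick, loose on the bench. Origin: centre of its underside. Leave it.
- bench_stone: Flat sharpening stone, 60 x 180 mm, 26 high, loose on the bench. Origin: centre of its underside. Leave it.
- awl: Awl with a pear-shaped wooden handle, 145 mm long, 32 thick, along its x. Origin: underside, at the handle's blade end. Leave it.
- spool: Wooden thread spool, 44 mm diameter, 58 high, standing. Origin: centre of its underside. Leave it.
- head_knife: Leather knife with a dark wooden handle and a broad T-shaped blade, 200 mm long along its x. Origin: underside, at the handle's blade end. Leave it.

How it is judged:
By the outcome, as a careful person would: the job done as asked, in the order asked, and still so for the second after the job is handed in, while the arm keeps its last pose, push and grip.
It also fails if it takes over 72 s, if anything falls off the work surface, if the arm or the gripper's body presses on something with over 40 N, if the wrist force passes 120 N, or if a joint passes its speed limit or range.

### The arm

A 6-joint arm with a two-finger parallel gripper is mounted at the origin on the work surface. World frame = base frame: x ahead of the robot, y to its left, z up, the work surface at z = 0. Lengths are in m, angles in rad, forces in N, time in s.
With the tool pointing down it reaches from about 0.325 to 0.9 m from the base axis. Payload 6.1 kg.
Tool frame: the origin (TCP) lies on the front face of the gripper's body, between the roots of the fingers; the fingertips stand 70 mm ahead of it and the grasp point (between the pads) lies 51 mm ahead of it (ctrl.tcp_to_grasp is the z of the grasp point in the tool frame, in m); z points along the fingers, y is the line along which they close (so a half turn about z gives the same grasp; the last joint's range is limited). The gripper opens to 87 mm and grips with 3 to 60 N. Pads are 19 mm wide; open, the fingers measure 117 mm over their backs; the gripper's body (75 mm by 190 mm) begins 51 mm behind the grasp point.
Start: joints at [0.99, 0.22, 1.526, -0, 1.395, -0.126], TCP at [0.275, 0.561, 0.292] pointing down, gripper open.
Joint ranges: [-2.98, 2.98], [-0.91, 2.08], [0.09, 2.57], [-1.24, 4.39], [0.2, 2.65], [-2.68, 2.68]. Speed limits (rad/s): [2.57, 2.57, 3.01, 3.14, 3.14, 3.14].

### API

Orientations are given as a unit quaternion [w, x, y, z].
In Python, from station import monitor, imaging, ctrl gives the robot as it stands.
- The arm moves only by the tool carry_out, never from a script. Its argument "increments" is a list of rows, each an object of numbers: "x", "y", "z": the shift along the world's x, y, z in m; "yaw": the turn about the world's z in rad. In form: [{"x": .., "y": .., "z": .., "yaw": ..}, ...]. A call has 1 to 5 rows; each row shifts and turns the commanded pose from where the row before left it; what a row does not reach is not made up. A row lasts 1/10 s, in which the tool goes at most 50 mm and 8.59 degrees, less where a joint would pass 70% of its speed; a pose out of reach is approached as far as the arm can. A call with a gripper value outside its range is refused whole. "jaw" is the opening, from 0 (shut) to 1 (fully open), set as the call begins (left out, the last holds). The fingers move at their own pace and stop on an object; "force" is the grip in N (left out, the last holds). Time passes only in rows, so rows that do not move let the fingers close. It gives the time, the measured TCP pose, the force, the opening and the grip force at its end, in the units of the state.
- monitor.sense(): the state, without advancing time (a new reading comes with each control period).
- imaging.read_camera(name): name is "scene" or "top"; returns a dict with "frame" (420x560x3 uint8, red, green, blue), "vertical_fov" (degrees; the focal length in pixels is half the picture's height over the tangent of half this angle, whatever the lens; pixels are square), "cx", "cy" (the principal point, pixels), "extrinsics" (4x4, takes a point from world to camera coordinates). Camera axes: x right, y up, looking along -z (the intrinsics and any distortion apply to the point x, -y, -z); pixel columns grow to the right and rows downward; lengths in m; the calibration is good to about 2 mm. A picture is of the moment at which its call begins. There is no depth.
- ctrl.finish_job(): hands the job in; it is judged then, once.
The state is a dict: "time": time; "qpos": joint angles; "joint_vel": joint speeds; "joint_efforts": joint torques, N m; "position": TCP position; "tcp_rot": TCP orientation; "ft_force": force on the tool from outside, world axes, zero at the start; "wrist_torque": the same for the moment, N m; "gripper_width": finger opening in m; "gripper_force": force on a finger pad.
Only numpy, scipy, OpenCV 4.12 (cv2) and the standard library are available. Lean on these libraries where they do the work, as an engineer would, in place of code of your own. Each camera call takes 0.05 s, during which the arm holds its last target. There are 200 camera calls.

## Working session

There is one attempt and no reset: what is moved stays moved. The work goes in short steps, Python scripts to look and compute and a tool call to move; the robot and the scene stay as the last step left them, time stands still between calls to the robot, and variables do not carry over. Pictures are saved under pics/ and viewed, at most 10 in all, crops included, and the job is handed in when it is done.

Besides the shell and the picture viewer there is one more tool, called after "Emit:" in YAML: its name, and indented under it one key for each argument. carry_out: Moves the arm, as the interface text tells. Its arguments: {"type":"object","properties":{"increments":{"type":"array","items":{"type":"object","properties":{"x":{"type":"number"},"y":{"type":"number"},"z":{"type":"number"},"yaw":{"type":"number"}}}},"jaw":{"type":"number"},"force":{"type":"number"}},"required":["increments"]}

```bash
mkdir -p pics; ls; python3 - <<'E'
from station import monitor, imaging, ctrl
import cv2, numpy as np
for n in ("scene","top"):
    d=imaging.read_camera(n); print({k:(np.round(v,4).tolist() if k!='frame' else 0) for k,v in d.items()})
    cv2.imwrite(f'pics/{n}0.png',d['frame'][:,:,::-1])
print(monitor.sense(), ctrl.tcp_to_grasp)
E
```

```text
pics
{'frame': 0, 'vertical_fov': 57.1474, 'cx': 277.4171, 'cy': 207.9648, 'extrinsics': [[-0.7167, 0.6973, 0.0132, 0.3607], [-0.4489, -0.4757, 0.7564, 0.0933], [0.5337, 0.5362, 0.6539, -1.6702], [0.0, 0.0, 0.0, 1.0]]}
{'frame': 0, 'vertical_fov': 55.096, 'cx': 277.0147, 'cy': 204.4082, 'extrinsics': [[-0.0049, -0.9998, 0.0212, -0.0314], [0.9959, -0.003, 0.0901, -0.5039], [-0.09, 0.0216, 0.9957, -1.428], [0.0, 0.0, 0.0, 1.0]]}
{'time': 0.1, 'qpos': array([ 9.89898561e-01,  2.21141996e-01,  1.52748194e+00, -1.04964126e-05,
        1.39469573e+00, -1.26112302e-01]), 'joint_vel': array([-0.00196574, -0.00185724, -0.00235042,  0.00022577, -0.00108217,
        0.00124045]), 'joint_efforts': array([ 1.22066387e-03, -4.95946848e+01, -3.88519514e+01,  7.01156678e-02,
        5.15029777e-02, -4.43836370e-05]), 'position': array([0.27431827, 0.56110299, 0.29125762]), 'tcp_rot': array([-2.94088210e-04,  2.25437158e-01,  9.74257329e-01, -8.11898007e-04]), 'ft_force': array([-0.55929309, -0.15996786, -0.64714265]), 'wrist_torque': array([-0.05326286,  0.02260901,  0.02057955]), 'gripper_force': 0.0, 'gripper_width': 0.08703307686796193} 0.051
```

View pics/scene0.png

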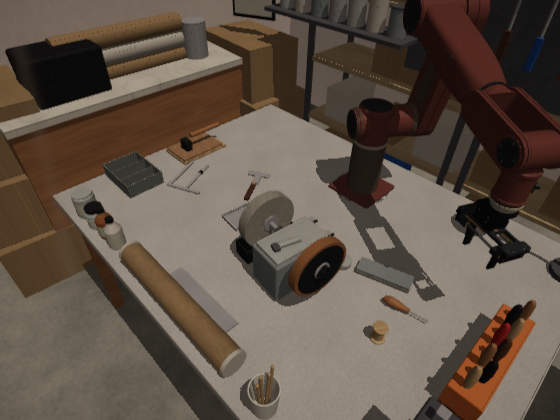

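View pics/top0.png

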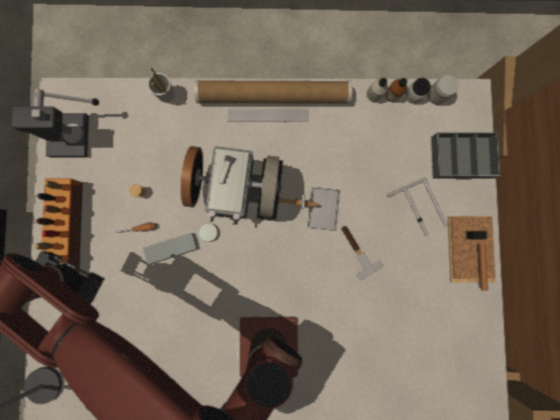

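The scene view shows the stone at (265,215), the housing at (285,265) and the leather wheel at (318,265). The top view has the leather wheel at (192,177), housing (230,183), stone (270,187), brass valve (300,203) and tray (323,208). Next, a close-up for measuring.

```bash
cat > h.py <<'E'
import numpy as np, cv2
from station import monitor, imaging, ctrl
class Cam:
    def __init__(s,n):
        d=imaging.read_camera(n); s.im=d['frame']; s.E=np.array(d['extrinsics']); s.c=np.array([d['cx'],d['cy']])
        s.f=s.im.shape[0]/2/np.tan(np.radians(d['vertical_fov'])/2)
    def pix(s,P):
        p=np.atleast_2d(P)@s.E[:3,:3].T+s.E[:3,3]
        return s.c+s.f*np.c_[p[:,0],-p[:,1]]/-p[:,2:]
    def ray(s,uv):
        uv=np.atleast_2d(uv); d=np.c_[(uv-s.c)/s.f*[1,-1],-np.ones(len(uv))]@s.E[:3,:3]
        return -s.E[:3,:3].T@s.E[:3,3], d
    def onz(s,uv,z):
        o,d=s.ray(uv); return o+d*((z-o[2])/d[:,2])[:,None]
def crop(im,x0,y0,x1,y1,k,name):
    cv2.imwrite(name,cv2.resize(im[y0:y1,x0:x1,::-1],None,fx=k,fy=k,interpolation=cv2.INTER_CUBIC))
E
python3 - <<'E'
from h import *
t=Cam('top'); crop(t.im,170,130,350,250,4.4,'pics/t1.png')
s=Cam('scene'); crop(s.im,210,170,370,310,4.2,'pics/s1.png')
E
```

```text
(no output)
```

View pics/t1.png

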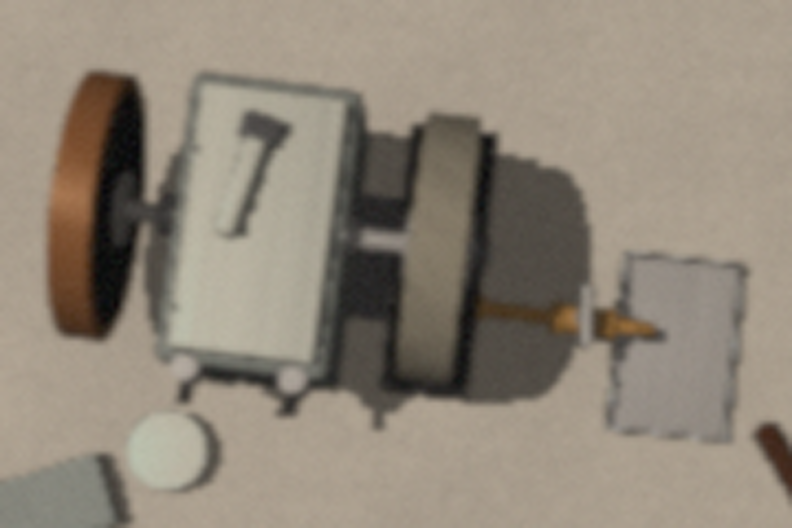

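View pics/s1.png

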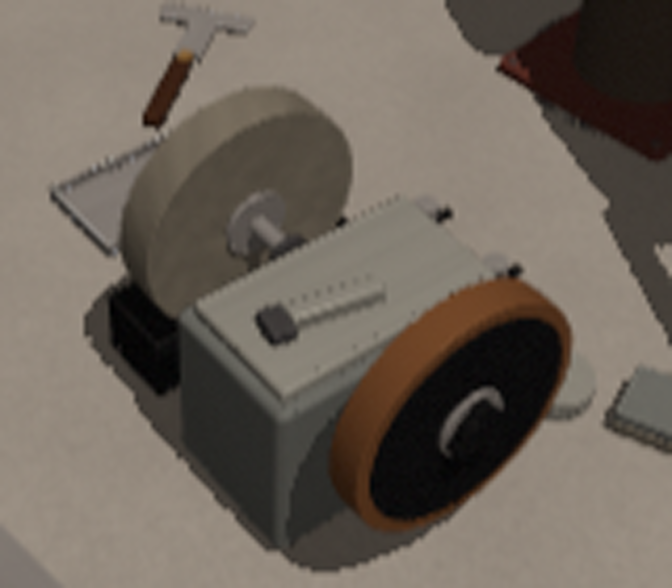

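The crops show it clearly: in the top crop the housing top has corners at about (198,75), (358,97), (322,375) and (165,350), the stone runs from (455,115) to (430,383), the white valve wing is at (586,313) and the brass spout tip is at (660,332).

```bash
cat >> h.py <<'E'
def rigid(L,W):
    L=np.array(L);W=np.array(W);a=L-L.mean(0);b=W-W.mean(0)
    th=np.arctan2((a[:,0]*b[:,1]-a[:,1]*b[:,0]).sum(),(a*b).sum())
    R=np.array([[np.cos(th),-np.sin(th)],[np.sin(th),np.cos(th)]]); t=W.mean(0)-R@L.mean(0)
    return th,R,t
E
python3 - <<'E'
from h import *
t=Cam('top'); im=t.im.astype(int)
C=lambda x,y:np.array([x/4.4+170-.5+.5/4.4,y/4.4+130-.5+.5/4.4])
# housing top by brightness/greenish tint
r,g,b=im[...,0],im[...,1],im[...,2]
roi=np.zeros(r.shape,bool); roi[140:222,200:256]=1
m=((g>=r)&(g>130)&roi).astype(np.uint8)
m=cv2.morphologyEx(m,cv2.MORPH_OPEN,np.ones((3,3),np.uint8))
cs,_=cv2.findContours(m,cv2.RETR_EXTERNAL,cv2.CHAIN_APPROX_NONE); c=max(cs,key=cv2.contourArea)
bx=cv2.boxPoints(cv2.minAreaRect(c[:,0].astype(np.float32))); W=t.onz(bx,.176)[:,:2]
print('area',m.sum(),bx.round(1).tolist(),W.round(3).tolist(),[np.linalg.norm(W[i]-W[i-1]).round(3) for i in range(4)])
# hand-read correspondences -> planes
pts=[(C(198,75),.176,(110,65)),(C(358,97),.176,(110,-65)),(C(322,377),.176,(-110,-65)),(C(163,352),.176,(-110,65)),
 (C(586,313),.096,(-30,-255)),(C(660,333),.045,(-30,-312)),(C(444,240),.255,(0,-135))]
L=np.array([p[2] for p in pts])/1e3; W=np.array([t.onz(p[0],p[1])[0,:2] for p in pts])
th,R,o=rigid(L,W); print('yaw',th,'o',o); print('res mm',((W-(L@R.T+o))@R*1e3).round(1).tolist())
# wing mask
m=(np.minimum(np.minimum(r,g),b)>150); print(r[190:215,298:308].tolist()[::3])
E
```

```text
Traceback (most recent call last):
ValueError: max() iterable argument is empty
```

```bash
python3 - <<'E'
from h import *
t=Cam('top'); im=t.im.astype(int)
C=lambda x,y:np.array([x/4.4+170-.5+.5/4.4,y/4.4+130-.5+.5/4.4])
pts=[(C(198,75),.176,(110,65)),(C(358,97),.176,(110,-65)),(C(322,377),.176,(-110,-65)),(C(163,352),.176,(-110,65)),
 (C(586,313),.096,(-30,-255)),(C(660,333),.045,(-30,-312)),(C(444,240),.255,(0,-135))]
L=np.array([p[2] for p in pts])/1e3; W=np.array([t.onz(p[0],p[1])[0,:2] for p in pts])
th,R,o=rigid(L,W); print('yaw',th,'o',o); print('res mm',((W-(L@R.T+o))@R*1e3).round(1).tolist())
print('housing rgb',im[200,225],'bg',im[140,215],'stone',im[185,270])
g=im.sum(2)//3
print(g[192:212,298:310])
# stone: edges at rows, saturation
print(im[185,255:285].tolist())
s=Cam('scene')
for n,P in (('stone c',(0,-.135,.155)),('stone top',(0,-.135,.255)),('wheel',(0,.135,.155)),('wing',(-.03,-.255,.096))):
    q=np.r_[R@P[:2]+o,P[2]]; print(n,q.round(3),t.pix(q).round(1),s.pix(q).round(1))
E
```

```text
yaw -0.1249353107799399 o [0.56719795 0.12533938]
res mm [[-4.6, -4.6], [-6.3, 6.1], [4.5, 6.1], [8.6, -6.8], [3.4, 4.1], [0.1, -3.9], [-5.6, -1.0]]
housing rgb [184 178 161] bg [171 160 143] stone [131 120 103]
[[ 72  74  73  73  76  87 121 146 152 151 154 149]
 [ 75  75  74  73  77  90 121 145 153 154 152 148]
 [ 74  75  76  79  92 106 123 143 152 154 153 147]
 [ 74  73  74  84 115 131 126 136 148 154 151 147]
 [ 73  75  76  85 123 137 127 135 150 151 154 148]
 [ 73  72  75  87 122 135 129 135 149 154 151 145]
 [ 65  72  71  85 121 137 131 137 147 150 147 128]
 [ 69  77  80  93 125 137 127 124 134 137 133 113]
 [ 83  94 100 107 128 137 110  88  91  93  96  87]
 [ 98 107 114 117 133 137 103  70  54  62  77  83]
 [ 99 111 114 119 135 137 105  66  55  60  81  84]
 [ 95 103 109 114 135 140 104  66  57  61  81  86]
 [ 83  87  91 105 133 137 102  66  52  68  85  89]
 [ 69  75  78  97 132 138 103  66  55  69  83  82]
 [ 70  72  75  97 134 140 109  74  65  66  74  75]
 [ 73  76  77  95 128 135 117 102  98  96  88  73]
 [ 74  78  88 104 120 130 135 140 140 136 114  84]
 [ 73  84 112 130 132
[... 159 characters left out ...]
8, 118], [137, 128, 122], [137, 130, 120], [142, 134, 125], [138, 131, 124], [139, 131, 122], [133, 124, 114], [132, 124, 108], [131, 122, 103], [134, 124, 105], [132, 123, 104], [135, 123, 106], [133, 123, 104], [134, 123, 105], [131, 120, 103], [134, 123, 105], [128, 119, 99], [130, 121, 102], [124, 116, 98], [111, 103, 88], [85, 79, 70], [63, 58, 55], [45, 41, 41], [39, 38, 36], [47, 45, 43], [61, 55, 52], [75, 70, 63], [80, 76, 66], [80, 75, 69]]
stone c [ 0.55  -0.009  0.155] [[270.3 186.7]] [[266.1 217.7]]
stone top [ 0.55  -0.009  0.255] [[270.4 182.3]] [[265.9 194.2]]
wheel [0.584 0.259 0.155] [[188.6 176.7]] [[320.5 268.3]]
wing [ 0.506 -0.124  0.096] [[303.9 201.9]] [[253.6 208.5]]
```

```bash
python3 - <<'E'
from h import *
t=Cam('top'); im=t.im.astype(int); g=im.sum(2)/3
o,_=t.ray([0,0]); print('cam',o.round(3))
def circ(u,r0,r1,h=.155,R=.1):  # silhouette tangents rows far r0, near r1 at column u
    _,d=t.ray([[u[0],r0],[u[1],r1]]); out=[]
    for dd,s in zip(d,(1,-1)):   # in x-z plane: tangent on far(+x)/near(-x) side
        n=np.array([dd[2],-dd[0]]); n/=np.linalg.norm(n); n*=s*np.sign(n[0])  # normal to ray, outward
        # n.(c-o)= -R -> c_x
        out.append(o[0]+(-R-n[1]*(h-o[2]))/n[0])
    return out
print('stone x (far,near)',circ((272,267),155.7,216.6))
print('wheel x (far,near)',circ((196,187),146.2,206.6))
print(g[150:160,268:276].round().astype(int).tolist()); print(g[212:221,264:272].round().astype(int).tolist())
# vertical edges of stone at several rows (subpixel max gradient)
for r in (165,175,182,190,200,208):
    print(r,g[r,256:282].round().astype(int).tolist())
E
```

```text
cam [ 0.373 -0.002  1.468]
stone x (far,near) [np.float64(0.5515605405042613), np.float64(0.552160377387479)]
wheel x (far,near) [np.float64(0.5829805567540718), np.float64(0.5859139876509301)]
[[157, 155, 155, 157, 155, 156, 155, 154], [157, 157, 155, 155, 156, 156, 156, 153], [155, 154, 154, 154, 155, 154, 156, 152], [152, 153, 155, 154, 153, 153, 154, 155], [146, 146, 148, 151, 151, 155, 153, 153], [124, 126, 130, 135, 139, 144, 140, 144], [96, 90, 93, 97, 100, 103, 105, 108], [83, 80, 81, 80, 80, 80, 81, 83], [86, 86, 83, 80, 80, 81, 81, 78], [90, 91, 90, 87, 85, 83, 82, 80]]
[[72, 75, 78, 78, 80, 82, 84, 79], [70, 71, 71, 75, 74, 77, 76, 74], [63, 64, 67, 69, 70, 71, 71, 70], [54, 56, 59, 60, 61, 63, 64, 58], [41, 42, 48, 47, 55, 54, 53, 52], [36, 40, 45, 39, 43, 41, 46, 36], [44, 49, 44, 39, 36, 33, 36, 36], [76, 86, 75, 56, 48, 48, 47, 45], [125, 138, 124, 105, 99, 95, 93, 92]]
165 [76, 74, 73, 74, 75, 73, 61, 40, 41, 76, 94, 103, 105, 104, 105, 103, 102, 101, 100, 99, 98, 94, 71, 40, 18, 27]
175 [42, 43, 45, 45, 46, 44, 37, 55, 89, 112, 117, 118, 118, 118, 116, 115, 115, 113, 114, 110, 96, 68, 40, 19, 31, 50]
182 [90, 85, 78, 75, 73, 83, 98, 114, 119, 121, 122, 118, 118, 119, 116, 118, 117, 117, 118, 109, 89, 58, 37, 26, 50, 64]
190 [40, 39, 36, 34, 40, 75, 104, 115, 117, 118, 117, 116, 117, 116, 115, 117, 115, 115, 107, 86, 64, 44, 34, 36, 51, 66]
200 [35, 35, 32, 27, 49, 76, 99, 100, 103, 102, 105, 103, 104, 106, 108, 107, 103, 92, 64, 37, 26, 25, 38, 51, 55, 51]
208 [69, 49, 32, 39, 67, 84, 88, 87, 90, 89, 91, 91, 95, 91, 94, 92, 81, 58, 35, 24, 29, 52, 68, 76, 75, 75]
```

Emit:
carry_out:
  increments:
    - {"z":0.03}
    - {"z":0.04}
    - {"z":0.04,"y":-0.02,"yaw":-0.14}
    - {"y":-0.045,"x":0.01,"yaw":-0.14}
    - {"y":-0.045,"x":0.015,"yaw":-0.14}

```text
invalid input
```

Emit:
carry_out:
  increments:
    - {"y":-0.045,"x":0.015,"yaw":-0.14}
    - {"y":-0.045,"x":0.015,"yaw":-0.14}
    - {"y":-0.045,"x":0.015,"yaw":-0.14}
    - {"y":-0.045,"x":0.015,"yaw":-0.14}
    - {"y":-0.045,"x":0.015,"yaw":-0.14}

```text
invalid input
```

Emit:
carry_out:
  increments:
    - {"y":-0.045,"x":0.015,"yaw":-0.14}
    - {"y":-0.045,"x":0.015,"yaw":-0.14}
    - {"y":-0.045,"x":0.015,"yaw":-0.14}
    - {"y":-0.045,"x":0.015,"yaw":-0.14}
    - {"y":-0.045,"x":0.015,"yaw":-0.14}

```text
invalid input
```

Emit:
carry_out:
  increments:
    - {"x":0,"y":0,"z":0.03,"yaw":0}
    - {"x":0,"y":0,"z":0.04,"yaw":0}
    - {"x":0,"y":-0.02,"z":0.04,"yaw":-0.14}
    - {"x":0.01,"y":-0.045,"z":0,"yaw":-0.14}
    - {"x":0.015,"y":-0.045,"z":0,"yaw":-0.14}
  jaw: 1
  force: 30

```text
time: 0.9
position: [0.2994, 0.4511, 0.4043]
tcp_rot: [0.001, 0.425, 0.905, 0.002]
ft_force: [0.7, -0.5, -0.8]
gripper_width: 0.0873
gripper_force: 0.0
```

Emit:
carry_out:
  increments:
    - {"x":0.01,"y":-0.045,"z":0,"yaw":-0.14}
    - {"x":0.015,"y":-0.045,"z":0,"yaw":-0.14}
    - {"x":0.015,"y":-0.045,"z":0,"yaw":-0.14}
    - {"x":0.015,"y":-0.045,"z":0,"yaw":-0.14}
    - {"x":0.015,"y":-0.045,"z":0,"yaw":-0.14}

```text
time: 1.4
position: [0.3696, 0.2247, 0.4025]
tcp_rot: [0.0, 0.71, 0.704, 0.0]
ft_force: [1.7, 0.5, -0.4]
gripper_width: 0.0874
gripper_force: 0.0
```

Emit:
carry_out:
  increments:
    - {"x":0.015,"y":-0.045,"z":0,"yaw":-0.14}
    - {"x":0.015,"y":-0.045,"z":0,"yaw":-0.14}
    - {"x":0.015,"y":-0.045,"z":0,"yaw":-0.14}
    - {"x":0.015,"y":-0.045,"z":0,"yaw":-0.14}
    - {"x":0.015,"y":-0.045,"z":0,"yaw":-0.14}

```text
time: 1.9
position: [0.4447, -0.0005, 0.4027]
tcp_rot: [0.0, 0.909, 0.417, 0.001]
ft_force: [1.5, 0.5, 0.2]
gripper_width: 0.087
gripper_force: 0.0
```

Emit:
carry_out:
  increments:
    - {"x":0.018,"y":-0.043,"z":0,"yaw":-0.1}
    - {"x":0.018,"y":-0.043,"z":0,"yaw":-0.1}
    - {"x":0.017,"y":-0.042,"z":0,"yaw":0}
    - {"x":0,"y":0,"z":-0.04,"yaw":0}
    - {"x":0,"y":0,"z":-0.04,"yaw":0}

```text
time: 2.4
position: [0.4984, -0.1285, 0.3224]
tcp_rot: [0.001, 0.945, 0.326, 0.001]
ft_force: [-0.3, -0.1, -0.5]
gripper_width: 0.0872
gripper_force: 0.0
```

```bash
python3 - <<'E'
from h import *
s=monitor.sense(); p=s['position']; w,x,y,z=s['tcp_rot']; print(p.round(4), 2*np.arctan2(y,x)-np.pi/2, s['qpos'].round(2), s['ft_force'].round(2), s['wrist_torque'].round(3))
a=2*np.arctan2(y,x)-np.pi/2
t=Cam('top'); c=Cam('scene')
crop(c.im,190,140,330,245,5.5,'pics/s2.png')
for n,P in (('grasp',p-[0,0,.051]),('tipA',p+np.r_[.0435*np.cos(a),.0435*np.sin(a),-.07]),('tipB',p-np.r_[.0435*np.cos(a),.0435*np.sin(a),.07])):print(n,((c.pix(P)[0]-[190,140])*5.5).round(0),t.pix(P).round(1))
E
```

```text
[ 0.4984 -0.1285  0.3224] -0.9068468937872535 [-0.41 -0.07  1.77  0.    1.43  0.5 ] [-0.3  -0.07 -0.54] [-0.104  0.162 -0.049]
grasp [346. 151.] [[310.6 198.6]]
tipA [277. 170.] [[321.  190.5]]
tipB [416. 183.] [[298.8 208.1]]
```

View pics/s2.png

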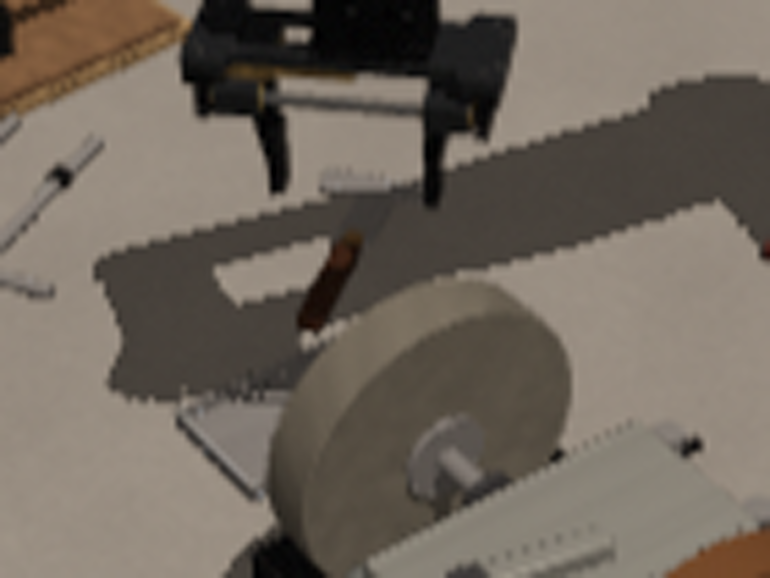

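The hand hangs open behind the stone, with fingertips at crop (278,190) and (432,205). The stone hides the valve from this side, and the flange is at about (447,455).

```bash
python3 - <<'E'
from h import *
c=Cam('scene'); t=Cam('top')
th=-.126; R=np.array([[np.cos(th),-np.sin(th)],[np.sin(th),np.cos(th)]]); o=np.array([.569,.128])
G=lambda P:np.r_[R@np.array(P[:2])/1+o,P[2]]
for n,P in (('flange',(0,-.11,.155)),('hub wheel',(0,.135,.155)),('wheel top',(0,.12,.255)),('hcorner',(.11,-.065,.176)),('hcorner2',(.11,.065,.176)),('hc3',(-.11,-.065,.176))):
    q=c.pix(G(P))[0]; print(n,((q-[190,140])*5.5).round(),((q-[210,170])*4.2).round(),t.pix(G(P))[0].round(1))
crop(t.im,235,130,375,235,5.5,'pics/t2.png')
E
```

```text
flange [444. 454.] [255. 221.] [261.9 185.3]
hub wheel [719. 710.] [465. 416.] [187.8 176.1]
wheel top [717. 561.] [463. 302.] [186.1 171.4]
hcorner [331. 551.] [169. 295.] [252.3 149.5]
hcorner2 [473. 697.] [277. 406.] [212.6 144.5]
hc3 [636. 396.] [402. 176.] [243.6 216.4]
```

View pics/t2.png

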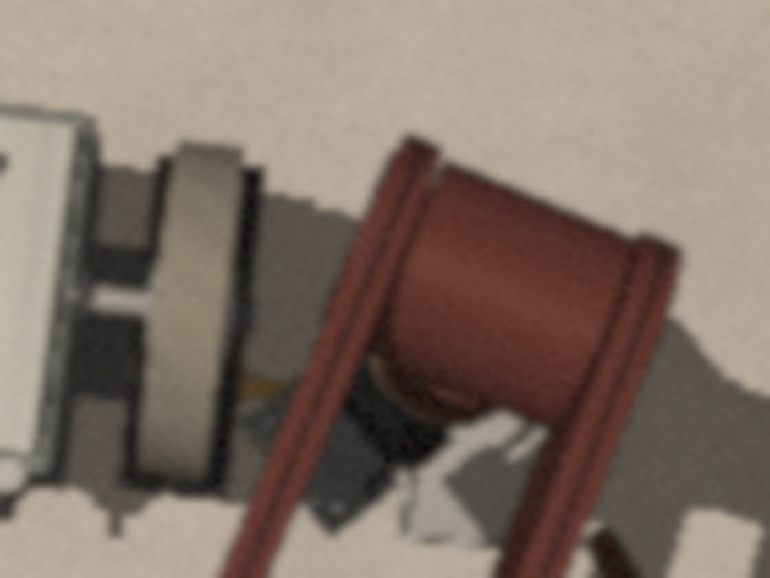

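The top crop shows the hand's long side running up-left/down-right with its corner at (250,420), about 20 px clear of the stone's side at (225,430). The flange projection also agrees with the scene view. I'll descend.

Emit:
carry_out:
  increments:
    - {"x":0,"y":0,"z":-0.04,"yaw":-0.005}
    - {"x":0,"y":0,"z":-0.04,"yaw":0}
    - {"x":0,"y":0,"z":-0.03,"yaw":0}
    - {"x":0,"y":0,"z":-0.02,"yaw":0}
    - {"x":0,"y":0,"z":-0.02,"yaw":0}

```text
time: 3.1
position: [0.4996, -0.1269, 0.1746]
tcp_rot: [0.002, 0.946, 0.325, 0.002]
ft_force: [0.2, 0.0, 0.9]
gripper_width: 0.0871
gripper_force: 0.0
```

Emit:
carry_out:
  increments:
    - {"x":0,"y":0,"z":-0.016,"yaw":0}
    - {"x":0,"y":0,"z":-0.016,"yaw":0}
    - {"x":0,"y":0,"z":0,"yaw":0}

```text
time: 3.4
position: [0.4983, -0.1264, 0.1411]
tcp_rot: [0.0, 0.946, 0.325, 0.0]
ft_force: [-1.3, 0.2, -0.2]
gripper_width: 0.0868
gripper_force: 0.0
```

Emit:
carry_out:
  increments:
    - {"x":0,"y":0,"z":0,"yaw":0}
    - {"x":0,"y":0,"z":0,"yaw":0}
    - {"x":0,"y":0,"z":0,"yaw":0}
    - {"x":0,"y":0,"z":0,"yaw":0}
    - {"x":0,"y":0,"z":0,"yaw":0}
  jaw: 0
  force: 25

```text
time: 3.9
position: [0.4978, -0.1266, 0.1407]
tcp_rot: [0.0, 0.946, 0.325, 0.0]
ft_force: [-0.1, -0.5, 0.1]
gripper_width: 0.055
gripper_force: 0.0
```

Emit:
carry_out:
  increments:
    - {"x":0,"y":0,"z":0,"yaw":0}
    - {"x":0,"y":0,"z":0,"yaw":0}
    - {"x":0,"y":0,"z":0,"yaw":0}

```text
time: 4.2
position: [0.4964, -0.1256, 0.1398]
tcp_rot: [-0.002, 0.946, 0.325, -0.001]
ft_force: [-8.6, 7.6, 7.3]
gripper_width: 0.0309
gripper_force: 5.4
```

Emit:
carry_out:
  increments:
    - {"x":0,"y":0,"z":0,"yaw":0}
    - {"x":0,"y":0,"z":0,"yaw":0}
    - {"x":0,"y":0,"z":0,"yaw":0}

```text
time: 4.5
position: [0.4946, -0.127, 0.1386]
tcp_rot: [-0.001, 0.946, 0.325, -0.004]
ft_force: [-1.7, -9.8, -7.4]
gripper_width: 0.0121
gripper_force: 24.0
```

Emit:
carry_out:
  increments:
    - {"x":0,"y":0,"z":0,"yaw":0}
    - {"x":0,"y":0,"z":0,"yaw":0}
    - {"x":0,"y":0,"z":0,"yaw":0}

```text
time: 4.8
position: [0.4964, -0.1283, 0.1386]
tcp_rot: [0.001, 0.946, 0.325, -0.002]
ft_force: [2.7, -9.3, -10.7]
gripper_width: 0.0092
gripper_force: 24.6
```

Emit:
carry_out:
  increments:
    - {"x":0.001,"y":-0.002,"z":-0.002,"yaw":0}
    - {"x":0,"y":0,"z":0,"yaw":0}
    - {"x":0,"y":0,"z":0,"yaw":0}

```text
time: 5.1
position: [0.497, -0.1289, 0.1384]
tcp_rot: [-0.001, 0.946, 0.325, -0.002]
ft_force: [-9.5, -0.7, 8.2]
gripper_width: 0.0087
gripper_force: 25.0
```

```bash
python3 - <<'E'
from h import *
for i in range(1):
    s=monitor.sense(); w,x,y,z=s['tcp_rot']; print(s['position'].round(4),2*np.arctan2(y,x),s['ft_force'].round(1),s['wrist_torque'].round(2),s['gripper_width'],s['gripper_force'])
E
```

```text
[ 0.497  -0.1289  0.1384] 0.6621167644957775 [-9.5 -0.7  8.2] [-0.32  1.59  0.07] 0.008689538088638732 25.00102777965367
```

Emit:
carry_out:
  increments:
    - {"x":-0.001,"y":0.0005,"z":0.001,"yaw":0}
    - {"x":0,"y":0,"z":0,"yaw":0}

```text
time: 5.3
position: [0.4968, -0.1288, 0.1385]
tcp_rot: [0.0, 0.946, 0.325, -0.001]
ft_force: [-1.2, -4.6, -4.7]
gripper_width: 0.0082
gripper_force: 25.0
```

Emit:
carry_out:
  increments:
    - {"x":0,"y":0,"z":0,"yaw":0}
    - {"x":0,"y":0,"z":0,"yaw":0}
    - {"x":0,"y":0,"z":0,"yaw":0}
    - {"x":0,"y":0,"z":0,"yaw":0}
    - {"x":0,"y":0,"z":0,"yaw":0}
  jaw: 1

```text
time: 5.8
position: [0.4977, -0.1279, 0.1394]
tcp_rot: [0.0, 0.946, 0.325, 0.0]
ft_force: [-0.2, -0.6, 0.4]
gripper_width: 0.0407
gripper_force: 0.0
```

Emit:
carry_out:
  increments:
    - {"x":0,"y":0,"z":0,"yaw":0}
    - {"x":0,"y":0,"z":0,"yaw":0}
    - {"x":0,"y":0,"z":0.01,"yaw":0}
    - {"x":0,"y":0,"z":0.02,"yaw":0}
    - {"x":0,"y":0,"z":0.04,"yaw":0}

```text
time: 6.3
position: [0.4956, -0.1273, 0.2076]
tcp_rot: [-0.002, 0.946, 0.325, -0.002]
ft_force: [1.1, -0.7, -0.1]
gripper_width: 0.0804
gripper_force: 0.0
```

Emit:
carry_out:
  increments:
    - {"x":0,"y":0,"z":0.05,"yaw":0}
    - {"x":0,"y":0,"z":0.05,"yaw":0}
    - {"x":0,"y":0,"z":0.05,"yaw":0}
    - {"x":0,"y":0,"z":0.04,"yaw":0}

```text
time: 6.7
position: [0.4975, -0.128, 0.4037]
tcp_rot: [0.001, 0.946, 0.325, 0.001]
ft_force: [1.3, -0.5, -0.2]
gripper_width: 0.0866
gripper_force: 0.0
```

Emit:
carry_out:
  increments:
    - {"x":0.009,"y":0.02,"z":0,"yaw":-0.131}
    - {"x":0.009,"y":0.02,"z":0,"yaw":-0.131}
    - {"x":0.009,"y":0.02,"z":0,"yaw":-0.131}
    - {"x":0.009,"y":0.02,"z":0,"yaw":-0.131}
    - {"x":0.009,"y":0.021,"z":0,"yaw":-0.131}

```text
time: 7.2
position: [0.5427, -0.0263, 0.4002]
tcp_rot: [0.0, 1.0, 0.001, 0.0]
ft_force: [0.1, 0.9, -0.4]
gripper_width: 0.0871
gripper_force: 0.0
```

Emit:
carry_out:
  increments:
    - {"x":0.0095,"y":0.021,"z":0,"yaw":-0.131}
    - {"x":0,"y":0,"z":0,"yaw":0}

```text
time: 7.4
position: [0.5525, -0.0039, 0.3999]
tcp_rot: [-0.0, 0.998, -0.062, 0.0]
ft_force: [0.0, 0.1, 0.7]
gripper_width: 0.0869
gripper_force: 0.0
```

```bash
python3 - <<'E'
from h import *
s=monitor.sense(); w,x,y,z=s['tcp_rot']; print(s['position'].round(4),2*np.arctan2(y,x)-np.pi/2,s['qpos'].round(2))
t=Cam('top'); crop(t.im,245,150,345,225,7.5,'pics/t3.png')
E
```

```text
[ 0.5525 -0.0039  0.3999] -1.694835089904907 [-0.15 -0.    1.57  0.    1.57  1.54]
```

View pics/t3.png

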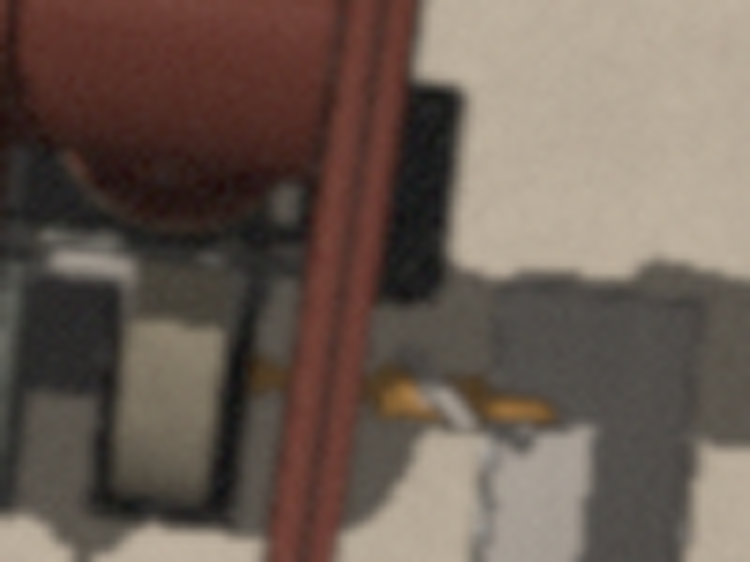

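The wing runs from about (400,345) to (470,428), half of it in shadow. That is about 45° to the brass pipe, so the valve is half open. I'll move down onto the stone's rim now.

Emit:
carry_out:
  increments:
    - {"x":0,"y":-0.001,"z":-0.03,"yaw":0}
    - {"x":0,"y":0,"z":-0.03,"yaw":0}
    - {"x":0,"y":0,"z":-0.02,"yaw":0}
    - {"x":0,"y":0,"z":-0.015,"yaw":0}
    - {"x":0,"y":0,"z":-0.01,"yaw":0}

```text
time: 7.95
position: [0.5516, -0.0077, 0.2934]
tcp_rot: [0.0, 0.998, -0.062, -0.0]
ft_force: [-0.3, -0.4, 0.5]
gripper_width: 0.0872
gripper_force: 0.0
```

Emit:
carry_out:
  increments:
    - {"x":0,"y":0,"z":0,"yaw":0}
    - {"x":0,"y":0,"z":0,"yaw":0}
    - {"x":0,"y":0,"z":0,"yaw":0}
    - {"x":0,"y":0,"z":0,"yaw":0}
    - {"x":0,"y":0,"z":0,"yaw":0}
  jaw: 0
  force: 15

```text
time: 8.45
position: [0.5524, -0.0071, 0.295]
tcp_rot: [0.0, 0.998, -0.062, 0.001]
ft_force: [-0.2, 0.8, -0.3]
gripper_width: 0.0547
gripper_force: 0.0
```

Emit:
carry_out:
  increments:
    - {"x":0,"y":0,"z":0,"yaw":0}
    - {"x":0,"y":0,"z":0,"yaw":0}
    - {"x":0,"y":0,"z":0,"yaw":0}

```text
time: 8.75
position: [0.5522, -0.0058, 0.2944]
tcp_rot: [-0.001, 0.998, -0.062, 0.0]
ft_force: [0.6, 4.3, 0.8]
gripper_width: 0.0402
gripper_force: 15.0
```

```bash
cat >> h.py <<'E'
EX=np.array([np.cos(-.126),np.sin(-.126)]); CT=np.array([.552,-.006])
def st(tag=''):
    s=monitor.sense(); p=s['position']; w,x,y,z=s['tcp_rot']; f=s['ft_force']; m=s['wrist_torque']
    EY=np.array([-EX[1],EX[0]]); gx=(p[:2]-CT)@EX; gz=p[2]-.051-.155
    print(tag,'t%.2f'%s['time'],'gx %.1f gz %.1f gy %.1f'%(gx*1e3,gz*1e3,(p[:2]-CT)@EY*1e3),'th %.3f r %.1f'%(np.arctan2(gx,gz),np.hypot(gx,gz)*1e3),'F(gx,gy,z) %.2f %.2f %.2f'%(f[:2]@EX,f[:2]@EY,f[2]),'M(gx,gy,z) %.3f %.3f %.3f'%(m[:2]@EX,m[:2]@EY,m[2]),'w %.4f g %.1f'%(s['gripper_width'],s['gripper_force']))
E
python3 -c "from h import *; st()"
```

```text
t8.75 gx 0.2 gz 88.4 gy 0.2 th 0.002 r 88.4 F(gx,gy,z) 0.02 4.33 0.78 M(gx,gy,z) 0.755 0.138 -0.088 w 0.0402 g 15.0
```

Emit:
carry_out:
  increments:
    - {"x":0.0088,"y":-0.0004,"z":-0.0004,"yaw":0}
    - {"x":0.0087,"y":-0.0011,"z":-0.0013,"yaw":0}
  force: 20

```text
time: 8.95
position: [0.568, -0.0077, 0.2926]
tcp_rot: [-0.001, 0.998, -0.062, -0.003]
ft_force: [-8.8, 2.7, 3.9]
gripper_width: 0.0397
gripper_force: 20.0
```

```bash
python3 -c "from h import *; st()" | tee -a log
```

```text
t8.95 gx 16.1 gz 86.6 gy 0.3 th 0.184 r 88.0 F(gx,gy,z) -9.08 1.53 3.90 M(gx,gy,z) 0.281 1.868 0.012 w 0.0397 g 20.0
```

Emit:
carry_out:
  increments:
    - {"x":0.0085,"y":-0.0011,"z":-0.0022,"yaw":0}
    - {"x":0.0082,"y":-0.001,"z":-0.003,"yaw":0}

```text
time: 9.15
position: [0.5851, -0.0099, 0.2873]
tcp_rot: [-0.001, 0.998, -0.062, -0.002]
ft_force: [-8.1, 3.0, 4.1]
gripper_width: 0.0397
gripper_force: 20.0
```

```bash
python3 -c "from h import *; st()" | tee -a log
```

```text
t9.15 gx 33.3 gz 81.3 gy 0.3 th 0.389 r 87.8 F(gx,gy,z) -8.45 1.98 4.07 M(gx,gy,z) 0.280 1.778 -0.010 w 0.0397 g 20.0
```

Emit:
carry_out:
  increments:
    - {"x":0.0079,"y":-0.001,"z":-0.0038,"yaw":0}
    - {"x":0.0075,"y":-0.001,"z":-0.0046,"yaw":0}

```text
time: 9.35
position: [0.6006, -0.0118, 0.2789]
tcp_rot: [-0.001, 0.998, -0.062, -0.002]
ft_force: [-8.1, 3.2, 4.9]
gripper_width: 0.0398
gripper_force: 20.0
```

```bash
python3 -c "from h import *; st()" | tee -a log
```

```text
t9.35 gx 48.9 gz 72.9 gy 0.3 th 0.591 r 87.8 F(gx,gy,z) -8.40 2.16 4.92 M(gx,gy,z) 0.387 1.663 -0.025 w 0.0398 g 20.0
```

Emit:
carry_out:
  increments:
    - {"x":0.007,"y":-0.0009,"z":-0.0053,"yaw":0}
    - {"x":0.0064,"y":-0.0008,"z":-0.006,"yaw":0}

```text
time: 9.55
position: [0.6141, -0.0135, 0.2676]
tcp_rot: [-0.001, 0.998, -0.062, -0.002]
ft_force: [-7.4, 4.1, 4.8]
gripper_width: 0.0396
gripper_force: 20.0
```

```bash
python3 -c "from h import *; st()" | tee -a log
```

```text
t9.55 gx 62.6 gz 61.6 gy 0.4 th 0.793 r 87.8 F(gx,gy,z) -7.85 3.19 4.79 M(gx,gy,z) 0.308 1.580 -0.073 w 0.0396 g 20.0
```

Emit:
carry_out:
  increments:
    - {"x":0.0058,"y":-0.0007,"z":-0.0066,"yaw":0}
    - {"x":0.0051,"y":-0.0007,"z":-0.0072,"yaw":0}

```text
time: 9.75
position: [0.6254, -0.015, 0.2541]
tcp_rot: [-0.001, 0.998, -0.062, -0.001]
ft_force: [-5.6, 4.0, 5.6]
gripper_width: 0.0397
gripper_force: 20.0
```

```bash
python3 -c "from h import *; st()" | tee -a log
```

```text
t9.75 gx 73.9 gz 48.1 gy 0.3 th 0.994 r 88.2 F(gx,gy,z) -6.01 3.29 5.63 M(gx,gy,z) 0.269 1.402 -0.039 w 0.0397 g 20.0
```

Emit:
carry_out:
  increments:
    - {"x":-0.0051,"y":0.0007,"z":0.0072,"yaw":0}
    - {"x":-0.0058,"y":0.0007,"z":0.0066,"yaw":0}

```text
time: 9.95
position: [0.6152, -0.0137, 0.2667]
tcp_rot: [-0.001, 0.998, -0.062, -0.0]
ft_force: [2.9, 3.4, -5.4]
gripper_width: 0.0398
gripper_force: 20.0
```

```bash
python3 -c "from h import *; st()" | tee -a log
```

```text
t9.95 gx 63.6 gz 60.7 gy 0.3 th 0.809 r 87.9 F(gx,gy,z) 2.43 3.71 -5.38 M(gx,gy,z) 0.428 -0.412 -0.065 w 0.0398 g 20.0
```

Emit:
carry_out:
  increments:
    - {"x":-0.0064,"y":0.0008,"z":0.006,"yaw":0}
    - {"x":-0.007,"y":0.0009,"z":0.0053,"yaw":0}

```text
time: 10.15
position: [0.6013, -0.0119, 0.2793]
tcp_rot: [-0.001, 0.998, -0.062, 0.0]
ft_force: [3.0, 3.9, -4.4]
gripper_width: 0.0398
gripper_force: 20.0
```

```bash
python3 -c "from h import *; st()" | tee -a log
```

```text
t10.15 gx 49.7 gz 73.3 gy 0.3 th 0.596 r 88.5 F(gx,gy,z) 2.52 4.21 -4.39 M(gx,gy,z) 0.645 -0.462 -0.027 w 0.0398 g 20.0
```

Emit:
carry_out:
  increments:
    - {"x":-0.0075,"y":0.001,"z":0.0046,"yaw":0}
    - {"x":-0.0079,"y":0.001,"z":0.0038,"yaw":0}

```text
time: 10.35
position: [0.5861, -0.01, 0.2882]
tcp_rot: [-0.0, 0.998, -0.062, 0.001]
ft_force: [2.5, 4.0, -3.2]
gripper_width: 0.0398
gripper_force: 20.0
```

```bash
python3 -c "from h import *; st()" | tee -a log
```

```text
t10.35 gx 34.3 gz 82.2 gy 0.3 th 0.395 r 89.1 F(gx,gy,z) 1.93 4.31 -3.18 M(gx,gy,z) 0.701 -0.530 -0.019 w 0.0398 g 20.0
```

Emit:
carry_out:
  increments:
    - {"x":-0.0082,"y":0.001,"z":0.003,"yaw":0}
    - {"x":-0.0085,"y":0.0011,"z":0.0022,"yaw":0}

```text
time: 10.55
position: [0.5695, -0.008, 0.2937]
tcp_rot: [-0.0, 0.998, -0.062, 0.001]
ft_force: [2.8, 4.8, -2.1]
gripper_width: 0.0398
gripper_force: 20.0
```

```bash
python3 -c "from h import *; st()" | tee -a log
```

```text
t10.55 gx 17.6 gz 87.7 gy 0.2 th 0.198 r 89.5 F(gx,gy,z) 2.15 5.13 -2.07 M(gx,gy,z) 0.636 -0.583 -0.078 w 0.0398 g 20.0
```

Emit:
carry_out:
  increments:
    - {"x":-0.0087,"y":0.0011,"z":0.0013,"yaw":0}
    - {"x":-0.0088,"y":0.0011,"z":0.0004,"yaw":0}

```text
time: 10.75
position: [0.5522, -0.0058, 0.2957]
tcp_rot: [-0.0, 0.998, -0.062, 0.002]
ft_force: [4.2, 4.7, -2.4]
gripper_width: 0.0399
gripper_force: 20.0
```

```bash
python3 -c "from h import *; st()" | tee -a log
```

```text
t10.75 gx 0.2 gz 89.7 gy 0.2 th 0.002 r 89.7 F(gx,gy,z) 3.63 5.17 -2.45 M(gx,gy,z) 0.751 -0.684 -0.016 w 0.0399 g 20.0
```

Emit:
carry_out:
  increments:
    - {"x":-0.0088,"y":0.0014,"z":-0.0004,"yaw":0}
    - {"x":-0.0087,"y":0.0013,"z":-0.0013,"yaw":0}

```text
time: 10.95
position: [0.5348, -0.0035, 0.2942]
tcp_rot: [-0.0, 0.998, -0.062, 0.002]
ft_force: [4.3, 1.8, -0.6]
gripper_width: 0.0402
gripper_force: 20.0
```

```bash
python3 -c "from h import *; st()" | tee -a log
```

```text
t10.95 gx -17.4 gz 88.2 gy 0.3 th -0.194 r 89.9 F(gx,gy,z) 4.05 2.30 -0.60 M(gx,gy,z) 0.390 -0.710 -0.031 w 0.0402 g 20.0
```

Emit:
carry_out:
  increments:
    - {"x":-0.0085,"y":0.0011,"z":-0.0022,"yaw":0}
    - {"x":-0.0082,"y":0.001,"z":-0.003,"yaw":0}

```text
time: 11.15
position: [0.5178, -0.0014, 0.2886]
tcp_rot: [-0.0, 0.998, -0.062, 0.001]
ft_force: [4.5, 3.8, 2.3]
gripper_width: 0.0398
gripper_force: 20.0
```

```bash
python3 -c "from h import *; st()" | tee -a log
```

```text
t11.15 gx -34.5 gz 82.6 gy 0.3 th -0.396 r 89.5 F(gx,gy,z) 4.03 4.35 2.27 M(gx,gy,z) 0.658 -0.529 -0.055 w 0.0398 g 20.0
```

Emit:
carry_out:
  increments:
    - {"x":-0.0079,"y":0.001,"z":-0.0038,"yaw":0}
    - {"x":-0.0075,"y":0.001,"z":-0.0046,"yaw":0}

```text
time: 11.35
position: [0.502, 0.0006, 0.2791]
tcp_rot: [-0.0, 0.998, -0.062, 0.0]
ft_force: [3.3, 2.9, 2.2]
gripper_width: 0.0398
gripper_force: 20.0
```

```bash
python3 -c "from h import *; st()" | tee -a log
```

```text
t11.35 gx -50.5 gz 73.1 gy 0.3 th -0.604 r 88.9 F(gx,gy,z) 2.93 3.25 2.19 M(gx,gy,z) 0.675 -0.638 -0.034 w 0.0398 g 20.0
```

Emit:
carry_out:
  increments:
    - {"x":-0.007,"y":0.0009,"z":-0.0053,"yaw":0}
    - {"x":-0.0064,"y":0.0008,"z":-0.006,"yaw":0}

```text
time: 11.55
position: [0.4886, 0.0023, 0.2671]
tcp_rot: [-0.0, 0.998, -0.062, 0.0]
ft_force: [4.7, 5.2, 2.2]
gripper_width: 0.0397
gripper_force: 20.0
```

```bash
python3 -c "from h import *; st()" | tee -a log
```

```text
t11.55 gx -64.0 gz 61.1 gy 0.3 th -0.808 r 88.5 F(gx,gy,z) 4.03 5.78 2.20 M(gx,gy,z) 0.665 -0.838 -0.044 w 0.0397 g 20.0
```

Emit:
carry_out:
  increments:
    - {"x":-0.0058,"y":0.0007,"z":-0.0066,"yaw":0}
    - {"x":-0.0051,"y":0.0007,"z":-0.0072,"yaw":0}

```text
time: 11.75
position: [0.4779, 0.0036, 0.2535]
tcp_rot: [-0.0, 0.998, -0.062, 0.0]
ft_force: [3.2, 4.5, 4.5]
gripper_width: 0.0399
gripper_force: 20.0
```

```bash
python3 -c "from h import *; st()" | tee -a log; python3 - <<'E'
import re,numpy as np
A=[]; 
for l in open('log'):
    A.append([float(v) for v in re.findall(r'(?<![a-zA-Z\d])-?\d+\.\d+',re.sub(r't(\d)',r'\1',l,1))])
A=np.array(A); t,gx,gz,gy,th,r,Fx,Fy,Fz,Mx,My,Mz=A.T[:12]; gx=gx/1e3; gz=gz/1e3
d=np.where(np.arange(len(t))<5,1,-1)
y=gz*Fx-gx*Fz+My
# y + L Fx = f d + a sin th + b cos th (restoring measured on tool) + const 0
for fixL in (None,.165,.175,.185):
    if fixL is None: X=np.c_[-Fx,d,np.sin(th),np.cos(th)]; s,res,_,_=np.linalg.lstsq(X,y,rcond=None)
    else: X=np.c_[d,np.sin(th),np.cos(th)]; s,res,_,_=np.linalg.lstsq(X,y+fixL*Fx,rcond=None)
    print(fixL,s.round(3),res, 'amp',np.hypot(*s[-2:]).round(3),'phi',np.arctan2(s[-1],s[-2]).round(3))
E
```

```text
t11.75 gx -74.8 gz 47.5 gy 0.3 th -1.005 r 88.6 F(gx,gy,z) 2.60 4.82 4.47 M(gx,gy,z) 0.633 -0.694 -0.027 w 0.0399 g 20.0
None [0.086 0.051 0.082 0.085] [0.22064637] amp 0.118 phi 0.801
0.165 [-0.378  0.055 -0.142] [0.28799852] amp 0.152 phi -1.2
0.175 [-0.432  0.052 -0.171] [0.30615456] amp 0.178 phi -1.276
0.185 [-0.486  0.048 -0.199] [0.32647476] amp 0.205 phi -1.333<stdin>:4: DeprecationWarning: 'count' is passed as positional argument
```

Emit:
carry_out:
  increments:
    - {"x":0.0051,"y":-0.0007,"z":0.0072,"yaw":0}
    - {"x":0.0058,"y":-0.0007,"z":0.0066,"yaw":0}

```text
time: 11.95
position: [0.4856, 0.0027, 0.2641]
tcp_rot: [-0.0, 0.998, -0.062, -0.006]
ft_force: [-5.0, 4.2, -8.6]
gripper_width: 0.0398
gripper_force: 20.0
```

Emit:
carry_out:
  increments:
    - {"x":0.0064,"y":-0.0008,"z":0.006,"yaw":0}

```text
time: 12.05
position: [0.4925, 0.0018, 0.2711]
tcp_rot: [-0.0, 0.998, -0.062, -0.005]
ft_force: [-6.0, 4.5, -5.2]
gripper_width: 0.04
gripper_force: 20.0
```

Emit:
carry_out:
  increments:
    - {"x":0.007,"y":-0.0009,"z":0.0053,"yaw":0}

```text
time: 12.15
position: [0.4995, 0.0009, 0.2768]
tcp_rot: [-0.0, 0.998, -0.062, -0.006]
ft_force: [-7.7, 4.3, -3.8]
gripper_width: 0.0398
gripper_force: 20.0
```

Emit:
carry_out:
  increments:
    - {"x":0.0075,"y":-0.001,"z":0.0046,"yaw":0}

```text
time: 12.25
position: [0.507, -0.0, 0.2816]
tcp_rot: [-0.0, 0.998, -0.062, -0.006]
ft_force: [-8.8, 4.6, -2.3]
gripper_width: 0.04
gripper_force: 20.0
```

Emit:
carry_out:
  increments:
    - {"x":0.0079,"y":-0.001,"z":0.0038,"yaw":0}

```text
time: 12.35
position: [0.515, -0.001, 0.2856]
tcp_rot: [-0.0, 0.998, -0.062, -0.006]
ft_force: [-9.1, 5.4, -1.1]
gripper_width: 0.0398
gripper_force: 20.0
```

Emit:
carry_out:
  increments:
    - {"x":0.0082,"y":-0.001,"z":0.003,"yaw":0}

```text
time: 12.45
position: [0.5234, -0.0021, 0.2889]
tcp_rot: [-0.0, 0.998, -0.062, -0.005]
ft_force: [-10.6, 4.6, -0.6]
gripper_width: 0.0396
gripper_force: 20.0
```

Emit:
carry_out:
  increments:
    - {"x":0.0085,"y":-0.0011,"z":0.0022,"yaw":0}

```text
time: 12.55
position: [0.5321, -0.0032, 0.2913]
tcp_rot: [-0.0, 0.998, -0.062, -0.005]
ft_force: [-9.7, 4.2, 0.4]
gripper_width: 0.0399
gripper_force: 20.0
```

Emit:
carry_out:
  increments:
    - {"x":0.0087,"y":-0.0011,"z":0.0013,"yaw":0}

```text
time: 12.65
position: [0.5409, -0.0043, 0.2927]
tcp_rot: [-0.0, 0.998, -0.062, -0.005]
ft_force: [-9.4, 4.9, 0.9]
gripper_width: 0.0396
gripper_force: 20.0
```

Emit:
carry_out:
  increments:
    - {"x":0.0088,"y":-0.0011,"z":0.0004,"yaw":0}

```text
time: 12.75
position: [0.5499, -0.0054, 0.2933]
tcp_rot: [-0.0, 0.998, -0.062, -0.005]
ft_force: [-9.1, 4.7, 1.3]
gripper_width: 0.0398
gripper_force: 20.0
```

Emit:
carry_out:
  increments:
    - {"x":0.0088,"y":-0.0011,"z":-0.0004,"yaw":0}

```text
time: 12.85
position: [0.5588, -0.0066, 0.293]
tcp_rot: [-0.0, 0.998, -0.062, -0.004]
ft_force: [-9.4, 4.7, 0.8]
gripper_width: 0.0394
gripper_force: 20.0
```

Emit:
carry_out:
  increments:
    - {"x":0.0087,"y":-0.0011,"z":-0.0013,"yaw":0}

```text
time: 12.95
position: [0.5676, -0.0076, 0.2918]
tcp_rot: [-0.0, 0.998, -0.062, -0.004]
ft_force: [-8.8, 4.9, 1.8]
gripper_width: 0.0397
gripper_force: 20.0
```

```bash
cat > fit.py <<'E'
import numpy as np
from scipy.optimize import least_squares
EX=np.array([.99207,-.12567]); CT=np.array([.552,-.006])
def row(d,p,F):
    gx=(np.array(p[:2])-CT)@EX; gz=p[2]-.206; fx=np.array(F[:2])@EX
    return [d,np.arctan2(gx,gz),gz*fx-gx*F[2]]
D=[row(*r) for r in [
(1,(.568,-.0077,.2926),(-8.8,2.7,3.9)),(1,(.5851,-.0099,.2873),(-8.1,3,4.1)),(1,(.6006,-.0118,.2789),(-8.1,3.2,4.9)),(1,(.6141,-.0135,.2676),(-7.4,4.1,4.8)),(1,(.6254,-.015,.2541),(-5.6,4,5.6)),
(-1,(.6013,-.0119,.2793),(3,3.9,-4.4)),(-1,(.5861,-.01,.2882),(2.5,4,-3.2)),(-1,(.5695,-.008,.2937),(2.8,4.8,-2.1)),(-1,(.5522,-.0058,.2957),(4.2,4.7,-2.4)),
(-1,(.5348,-.0035,.2942),(4.3,1.8,-.6)),(-1,(.5178,-.0014,.2886),(4.5,3.8,2.3)),(-1,(.502,.0006,.2791),(3.3,2.9,2.2)),(-1,(.4886,.0023,.2671),(4.7,5.2,2.2)),(-1,(.4779,.0036,.2535),(3.2,4.5,4.5)),
(1,(.4995,.0009,.2768),(-7.7,4.3,-3.8)),(1,(.507,0,.2816),(-8.8,4.6,-2.3)),(1,(.515,-.001,.2856),(-9.1,5.4,-1.1)),(1,(.5234,-.0021,.2889),(-10.6,4.6,-.6)),(1,(.5321,-.0032,.2913),(-9.7,4.2,.4)),(1,(.5409,-.0043,.2927),(-9.4,4.9,.9)),(1,(.5499,-.0054,.2933),(-9.1,4.7,1.3)),(1,(.5588,-.0066,.293),(-9.4,4.7,.8)),(1,(.5676,-.0076,.2918),(-8.8,4.9,1.8))]]
D=np.array(D); d,th,ta=D.T
X=np.c_[-d,np.sin(th),np.cos(th)]; s,res,_,_=np.linalg.lstsq(X,ta,rcond=None)
sd=np.sqrt(res[0]/(len(ta)-3)); cov=np.linalg.inv(X.T@X)*sd**2
print(s.round(3),'sd',sd.round(3),np.sqrt(np.diag(cov)).round(3)); print((ta-X@s).round(2))
print('T',np.hypot(s[1],s[2]),'phi0',np.arctan2(-s[2],-s[1]))
E
python3 fit.py
```

```text
[ 0.583 -0.008 -0.276] sd 0.042 [0.009 0.02  0.01 ]
[ 0.01  0.02 -0.04 -0.    0.04  0.05 -0.05 -0.08  0.01  0.03  0.08 -0.04
 -0.01  0.02  0.02  0.01  0.02 -0.1  -0.01  0.    0.02 -0.01  0.03]
T 0.2765657010647019 phi0 1.5418832504710573
```

Emit:
carry_out:
  increments:
    - {"x":-0.0087,"y":0.0011,"z":0.0013,"yaw":0}
    - {"x":-0.0088,"y":0.0011,"z":0.0004,"yaw":0}
    - {"x":-0.0088,"y":0.0011,"z":-0.0004,"yaw":0}

```text
time: 13.25
position: [0.5437, -0.0047, 0.2935]
tcp_rot: [-0.0, 0.998, -0.062, 0.0]
ft_force: [5.1, 2.8, -5.4]
gripper_width: 0.0402
gripper_force: 20.0
```

Emit:
carry_out:
  increments:
    - {"x":-0.0087,"y":0.0011,"z":-0.0013,"yaw":0}

```text
time: 13.35
position: [0.5351, -0.0036, 0.2924]
tcp_rot: [-0.0, 0.998, -0.062, 0.001]
ft_force: [5.2, 4.8, -5.4]
gripper_width: 0.0399
gripper_force: 20.0
```

Emit:
carry_out:
  increments:
    - {"x":-0.0085,"y":0.0011,"z":-0.0022,"yaw":0}

```text
time: 13.45
position: [0.5268, -0.0025, 0.2905]
tcp_rot: [-0.0, 0.998, -0.062, 0.001]
ft_force: [6.3, 3.7, -3.7]
gripper_width: 0.0397
gripper_force: 20.0
```

Emit:
carry_out:
  increments:
    - {"x":-0.0082,"y":0.001,"z":-0.003,"yaw":0}

```text
time: 13.55
position: [0.5188, -0.0015, 0.2879]
tcp_rot: [-0.0, 0.998, -0.062, 0.001]
ft_force: [6.5, 3.2, -2.6]
gripper_width: 0.0398
gripper_force: 20.0
```

Emit:
carry_out:
  increments:
    - {"x":-0.0079,"y":0.001,"z":-0.0038,"yaw":0}

```text
time: 13.65
position: [0.5111, -0.0005, 0.2844]
tcp_rot: [-0.0, 0.998, -0.062, 0.002]
ft_force: [6.0, 3.5, -2.3]
gripper_width: 0.0398
gripper_force: 20.0
```

Emit:
carry_out:
  increments:
    - {"x":-0.0075,"y":0.001,"z":-0.0046,"yaw":0}

```text
time: 13.75
position: [0.5038, 0.0004, 0.2801]
tcp_rot: [-0.0, 0.998, -0.062, 0.002]
ft_force: [6.6, 3.7, -1.6]
gripper_width: 0.0398
gripper_force: 20.0
```

Emit:
carry_out:
  increments:
    - {"x":-0.007,"y":0.0009,"z":-0.0053,"yaw":0}

```text
time: 13.85
position: [0.4969, 0.0012, 0.2751]
tcp_rot: [0.0, 0.998, -0.062, 0.002]
ft_force: [6.0, 4.6, 0.8]
gripper_width: 0.04
gripper_force: 20.0
```

Emit:
carry_out:
  increments:
    - {"x":-0.0064,"y":0.0008,"z":-0.006,"yaw":0}

```text
time: 13.95
position: [0.4906, 0.002, 0.2693]
tcp_rot: [0.0, 0.998, -0.062, 0.002]
ft_force: [5.1, 3.7, 3.0]
gripper_width: 0.0399
gripper_force: 20.0
```

Emit:
carry_out:
  increments:
    - {"x":-0.0058,"y":0.0007,"z":-0.0066,"yaw":0}

```text
time: 14.05
position: [0.4848, 0.0028, 0.263]
tcp_rot: [-0.0, 0.998, -0.062, 0.002]
ft_force: [4.2, 3.8, 3.9]
gripper_width: 0.0395
gripper_force: 20.0
```

Emit:
carry_out:
  increments:
    - {"x":-0.0051,"y":0.0007,"z":-0.0072,"yaw":0}

```text
time: 14.15
position: [0.4796, 0.0034, 0.2559]
tcp_rot: [0.0, 0.998, -0.062, 0.002]
ft_force: [2.6, 3.7, 5.9]
gripper_width: 0.04
gripper_force: 20.0
```

Emit:
carry_out:
  increments:
    - {"x":0,"y":0,"z":0,"yaw":0}
    - {"x":0,"y":0,"z":0,"yaw":0}

```text
time: 14.35
position: [0.4786, 0.0035, 0.2542]
tcp_rot: [-0.0, 0.998, -0.062, 0.0]
ft_force: [1.5, 4.3, -0.2]
gripper_width: 0.04
gripper_force: 20.0
```

Emit:
carry_out:
  increments:
    - {"x":0,"y":0,"z":0,"yaw":0}
    - {"x":0,"y":0,"z":0,"yaw":0}
    - {"x":0,"y":0,"z":0,"yaw":0}
    - {"x":0,"y":0,"z":0,"yaw":0}
    - {"x":0,"y":0,"z":0,"yaw":0}
  jaw: 1

```text
time: 14.85
position: [0.4781, 0.0034, 0.2538]
tcp_rot: [0.0, 0.998, -0.062, -0.0]
ft_force: [-0.3, 0.0, -0.1]
gripper_width: 0.0716
gripper_force: 0.0
```

Emit:
carry_out:
  increments:
    - {"x":0,"y":0,"z":0,"yaw":0}
    - {"x":0,"y":0,"z":0,"yaw":0}

```text
time: 15.05
position: [0.4781, 0.0035, 0.2539]
tcp_rot: [0.0, 0.998, -0.062, -0.0]
ft_force: [0.0, -0.6, 0.5]
gripper_width: 0.084
gripper_force: 0.0
```

Emit:
carry_out:
  increments:
    - {"x":0,"y":0.0005,"z":0.04,"yaw":0}
    - {"x":0.02,"y":-0.0025,"z":0.02,"yaw":0}
    - {"x":0.04,"y":-0.005,"z":0,"yaw":0}
    - {"x":0.035,"y":-0.0045,"z":0,"yaw":0}
    - {"x":0.013,"y":-0.0015,"z":-0.0263,"yaw":0}

```text
time: 15.55
position: [0.5907, -0.0103, 0.2915]
tcp_rot: [0.0, 0.998, -0.062, 0.005]
ft_force: [-0.0, 0.6, 0.4]
gripper_width: 0.0869
gripper_force: 0.0
```

Emit:
carry_out:
  increments:
    - {"x":0,"y":0,"z":0,"yaw":0}
    - {"x":0,"y":0,"z":0,"yaw":0}
    - {"x":0,"y":0,"z":0,"yaw":0}
    - {"x":0,"y":0,"z":0,"yaw":0}
    - {"x":0,"y":0,"z":0,"yaw":0}
  jaw: 0

```text
time: 16.05
position: [0.5861, -0.0094, 0.2888]
tcp_rot: [0.0, 0.998, -0.062, 0.001]
ft_force: [0.3, 0.3, -0.4]
gripper_width: 0.0548
gripper_force: 0.0
```

Emit:
carry_out:
  increments:
    - {"x":0,"y":0,"z":0,"yaw":0}
    - {"x":0,"y":0,"z":0,"yaw":0}
    - {"x":0,"y":0,"z":0,"yaw":0}
    - {"x":0,"y":0,"z":0,"yaw":0}

```text
time: 16.45
position: [0.5861, -0.0099, 0.2881]
tcp_rot: [0.0, 0.998, -0.062, 0.0]
ft_force: [-2.0, -3.2, 3.3]
gripper_width: 0.0397
gripper_force: 20.0
```

```bash
python3 -c "from h import *; st()"
```

```text
t16.45 gx 34.3 gz 82.1 gy 0.4 th 0.396 r 89.0 F(gx,gy,z) -1.56 -3.45 3.31 M(gx,gy,z) -0.572 0.527 0.033 w 0.0397 g 20.0
```

Emit:
carry_out:
  increments:
    - {"x":-0.0082,"y":0.0008,"z":0.003,"yaw":0}
    - {"x":-0.0085,"y":0.0011,"z":0.0022,"yaw":0}
    - {"x":-0.0087,"y":0.0011,"z":0.0013,"yaw":0}

```text
time: 16.75
position: [0.5619, -0.0069, 0.2946]
tcp_rot: [0.0, 0.998, -0.062, 0.002]
ft_force: [4.3, -2.5, -2.1]
gripper_width: 0.0398
gripper_force: 20.0
```

Emit:
carry_out:
  increments:
    - {"x":-0.0088,"y":0.0011,"z":0.0004,"yaw":0}

```text
time: 16.85
position: [0.5532, -0.0058, 0.2952]
tcp_rot: [0.0, 0.998, -0.062, 0.003]
ft_force: [5.8, -4.3, -0.3]
gripper_width: 0.0395
gripper_force: 20.0
```

Emit:
carry_out:
  increments:
    - {"x":-0.0088,"y":0.0011,"z":-0.0004,"yaw":0}

```text
time: 16.95
position: [0.5446, -0.0047, 0.295]
tcp_rot: [0.0, 0.998, -0.062, 0.003]
ft_force: [6.6, -2.9, -1.3]
gripper_width: 0.0399
gripper_force: 20.0
```

Emit:
carry_out:
  increments:
    - {"x":-0.0087,"y":0.0011,"z":-0.0013,"yaw":0}

```text
time: 17.05
position: [0.536, -0.0036, 0.2939]
tcp_rot: [0.0, 0.998, -0.062, 0.003]
ft_force: [7.0, -2.9, -0.2]
gripper_width: 0.0398
gripper_force: 20.0
```

Emit:
carry_out:
  increments:
    - {"x":-0.0085,"y":0.0011,"z":-0.0022,"yaw":0}

```text
time: 17.15
position: [0.5277, -0.0025, 0.292]
tcp_rot: [0.0, 0.998, -0.062, 0.004]
ft_force: [7.3, -2.5, 1.2]
gripper_width: 0.0399
gripper_force: 20.0
```

Emit:
carry_out:
  increments:
    - {"x":-0.0082,"y":0.001,"z":-0.003,"yaw":0}

```text
time: 17.25
position: [0.5196, -0.0016, 0.2893]
tcp_rot: [0.0, 0.998, -0.062, 0.004]
ft_force: [6.6, -2.6, 2.6]
gripper_width: 0.0399
gripper_force: 20.0
```

Emit:
carry_out:
  increments:
    - {"x":-0.0079,"y":0.001,"z":-0.0038,"yaw":0}

```text
time: 17.35
position: [0.5119, -0.0006, 0.2857]
tcp_rot: [0.0, 0.998, -0.062, 0.004]
ft_force: [6.4, -3.0, 2.6]
gripper_width: 0.0401
gripper_force: 20.0
```

Emit:
carry_out:
  increments:
    - {"x":-0.0075,"y":0.001,"z":-0.0046,"yaw":0}

```text
time: 17.45
position: [0.5045, 0.0004, 0.2814]
tcp_rot: [0.001, 0.998, -0.062, 0.004]
ft_force: [5.9, -3.0, 5.8]
gripper_width: 0.0397
gripper_force: 20.0
```

Emit:
carry_out:
  increments:
    - {"x":-0.007,"y":0.0009,"z":-0.0053,"yaw":0}

```text
time: 17.55
position: [0.4975, 0.0013, 0.2762]
tcp_rot: [0.001, 0.998, -0.062, 0.004]
ft_force: [5.0, -2.9, 5.4]
gripper_width: 0.0401
gripper_force: 20.0
```

Emit:
carry_out:
  increments:
    - {"x":-0.0064,"y":0.0008,"z":-0.006,"yaw":0}

```text
time: 17.65
position: [0.4911, 0.0021, 0.2703]
tcp_rot: [0.001, 0.998, -0.062, 0.004]
ft_force: [4.5, -3.4, 7.2]
gripper_width: 0.0398
gripper_force: 20.0
```

Emit:
carry_out:
  increments:
    - {"x":-0.0058,"y":0.0007,"z":-0.0066,"yaw":0}

```text
time: 17.75
position: [0.4853, 0.0028, 0.2638]
tcp_rot: [0.001, 0.998, -0.062, 0.004]
ft_force: [4.1, -1.9, 8.2]
gripper_width: 0.04
gripper_force: 20.0
```

Emit:
carry_out:
  increments:
    - {"x":0.0058,"y":-0.0007,"z":0.0066,"yaw":0}
    - {"x":0.0064,"y":-0.0008,"z":0.006,"yaw":0}
    - {"x":0.007,"y":-0.0009,"z":0.0053,"yaw":0}

```text
time: 18.05
position: [0.5014, 0.0008, 0.2786]
tcp_rot: [0.0, 0.998, -0.062, -0.003]
ft_force: [-4.8, -2.6, -2.5]
gripper_width: 0.0399
gripper_force: 20.0
```

Emit:
carry_out:
  increments:
    - {"x":0.0075,"y":-0.001,"z":0.0046,"yaw":0}

```text
time: 18.15
position: [0.509, -0.0002, 0.2834]
tcp_rot: [0.0, 0.998, -0.062, -0.003]
ft_force: [-6.0, -2.1, -1.9]
gripper_width: 0.0396
gripper_force: 20.0
```

Emit:
carry_out:
  increments:
    - {"x":0.0079,"y":-0.001,"z":0.0038,"yaw":0}

```text
time: 18.25
position: [0.5169, -0.0012, 0.2873]
tcp_rot: [0.0, 0.998, -0.062, -0.003]
ft_force: [-5.6, -2.3, -1.3]
gripper_width: 0.0397
gripper_force: 20.0
```

Emit:
carry_out:
  increments:
    - {"x":0.0082,"y":-0.001,"z":0.003,"yaw":0}

```text
time: 18.35
position: [0.5252, -0.0022, 0.2904]
tcp_rot: [0.0, 0.998, -0.062, -0.003]
ft_force: [-6.3, -1.9, -1.1]
gripper_width: 0.0395
gripper_force: 20.0
```

Emit:
carry_out:
  increments:
    - {"x":0.0085,"y":-0.0011,"z":0.0022,"yaw":0}

```text
time: 18.45
position: [0.5337, -0.0033, 0.2926]
tcp_rot: [0.0, 0.998, -0.062, -0.003]
ft_force: [-6.9, -2.2, -0.7]
gripper_width: 0.0397
gripper_force: 20.0
```

Emit:
carry_out:
  increments:
    - {"x":0.0087,"y":-0.0011,"z":0.0013,"yaw":0}

```text
time: 18.55
position: [0.5424, -0.0044, 0.2939]
tcp_rot: [0.0, 0.998, -0.062, -0.003]
ft_force: [-7.1, -3.0, -0.1]
gripper_width: 0.0399
gripper_force: 20.0
```

Emit:
carry_out:
  increments:
    - {"x":0.0088,"y":-0.0011,"z":0.0004,"yaw":0}

```text
time: 18.65
position: [0.5513, -0.0055, 0.2943]
tcp_rot: [0.0, 0.998, -0.062, -0.003]
ft_force: [-7.6, -3.5, 0.4]
gripper_width: 0.0401
gripper_force: 20.0
```

Emit:
carry_out:
  increments:
    - {"x":0.0088,"y":-0.0011,"z":-0.0004,"yaw":0}

```text
time: 18.75
position: [0.5601, -0.0066, 0.2939]
tcp_rot: [0.0, 0.998, -0.062, -0.003]
ft_force: [-6.6, -2.4, 0.2]
gripper_width: 0.0397
gripper_force: 20.0
```

Emit:
carry_out:
  increments:
    - {"x":0.0087,"y":-0.0011,"z":-0.0013,"yaw":0}

```text
time: 18.85
position: [0.5688, -0.0077, 0.2926]
tcp_rot: [0.0, 0.998, -0.062, -0.003]
ft_force: [-9.0, -1.6, 1.3]
gripper_width: 0.0398
gripper_force: 20.0
```

Emit:
carry_out:
  increments:
    - {"x":0.0085,"y":-0.0011,"z":-0.0022,"yaw":0}

```text
time: 18.95
position: [0.5773, -0.0088, 0.2905]
tcp_rot: [0.0, 0.998, -0.062, -0.003]
ft_force: [-7.7, -2.6, 2.1]
gripper_width: 0.04
gripper_force: 20.0
```

Emit:
carry_out:
  increments:
    - {"x":0.0082,"y":-0.001,"z":-0.003,"yaw":0}

```text
time: 19.05
position: [0.5855, -0.0098, 0.2875]
tcp_rot: [0.0, 0.998, -0.062, -0.003]
ft_force: [-7.8, -1.8, 1.8]
gripper_width: 0.0396
gripper_force: 20.0
```

Emit:
carry_out:
  increments:
    - {"x":0.0079,"y":-0.001,"z":-0.0038,"yaw":0}

```text
time: 19.15
position: [0.5934, -0.0108, 0.2838]
tcp_rot: [0.0, 0.998, -0.062, -0.002]
ft_force: [-8.7, -3.1, 2.4]
gripper_width: 0.0396
gripper_force: 20.0
```

Emit:
carry_out:
  increments:
    - {"x":0.0075,"y":-0.001,"z":-0.0046,"yaw":0}

```text
time: 19.25
position: [0.601, -0.0118, 0.2793]
tcp_rot: [0.0, 0.998, -0.062, -0.002]
ft_force: [-9.0, -2.3, 2.8]
gripper_width: 0.0397
gripper_force: 20.0
```

```bash
cat >> fit.py <<'E'
E1=[row(*r) for r in [(-1,(.5351,-.0036,.2924),(5.2,4.8,-5.4)),(-1,(.5268,-.0025,.2905),(6.3,3.7,-3.7)),(-1,(.5188,-.0015,.2879),(6.5,3.2,-2.6)),(-1,(.5111,-.0005,.2844),(6,3.5,-2.3)),(-1,(.5038,.0004,.2801),(6.6,3.7,-1.6)),(-1,(.4969,.0012,.2751),(6,4.6,.8)),(-1,(.4906,.002,.2693),(5.1,3.7,3)),(-1,(.4848,.0028,.263),(4.2,3.8,3.9)),(-1,(.4796,.0034,.2559),(2.6,3.7,5.9))]]
D2=[row(*r) for r in [(-1,(.5619,-.0069,.2946),(4.3,-2.5,-2.1)),(-1,(.5532,-.0058,.2952),(5.8,-4.3,-.3)),(-1,(.5446,-.0047,.295),(6.6,-2.9,-1.3)),(-1,(.536,-.0036,.2939),(7,-2.9,-.2)),(-1,(.5277,-.0025,.292),(7.3,-2.5,1.2)),(-1,(.5196,-.0016,.2893),(6.6,-2.6,2.6)),(-1,(.5119,-.0006,.2857),(6.4,-3,2.6)),(-1,(.5045,.0004,.2814),(5.9,-3,5.8)),(-1,(.4975,.0013,.2762),(5,-2.9,5.4)),(-1,(.4911,.0021,.2703),(4.5,-3.4,7.2)),(-1,(.4853,.0028,.2638),(4.1,-1.9,8.2)),
(1,(.509,-.0002,.2834),(-6,-2.1,-1.9)),(1,(.5169,-.0012,.2873),(-5.6,-2.3,-1.3)),(1,(.5252,-.0022,.2904),(-6.3,-1.9,-1.1)),(1,(.5337,-.0033,.2926),(-6.9,-2.2,-.7)),(1,(.5424,-.0044,.2939),(-7.1,-3,-.1)),(1,(.5513,-.0055,.2943),(-7.6,-3.5,.4)),(1,(.5601,-.0066,.2939),(-6.6,-2.4,.2)),(1,(.5688,-.0077,.2926),(-9,-1.6,1.3)),(1,(.5773,-.0088,.2905),(-7.7,-2.6,2.1)),(1,(.5855,-.0098,.2875),(-7.8,-1.8,1.8)),(1,(.5934,-.0108,.2838),(-8.7,-3.1,2.4)),(1,(.601,-.0118,.2793),(-9,-2.3,2.8))]]
def fit(Z,tag,const=False):
    d,th,ta=np.array(Z).T; X=np.c_[-d,np.sin(th),np.cos(th)]
    if const: X=np.c_[X,np.ones(len(d))]
    s,res,_,_=np.linalg.lstsq(X,ta,rcond=None); sd=np.sqrt(res[0]/(len(ta)-3)); T=np.hypot(s[1],s[2])
    print(tag,s.round(3),'sd %.3f'%sd,'T %.3f phi0 %.3f +- %.3f'%(T,np.arctan2(-s[2],-s[1]),sd*np.sqrt(np.linalg.inv(X.T@X)[2,2])/T)); return (ta-X@s).round(2)
D1=np.vstack([D,E1]); fit(D1,'grip1')
print(fit(D2,'grip2'))
S=np.array(D2); S[:,1]-=1.396; J=np.vstack([D1,S]); fit(J,'joint in grip1 angle'); fit(J,'joint+const',True)
E
python3 fit.py | tail -6
```

```text
grip1 [ 0.591 -0.031 -0.268] sd 0.045 T 0.269 phi0 1.457 +- 0.036
grip2 [ 0.586 -0.274 -0.032] sd 0.049 T 0.276 phi0 0.115 +- 0.044
[-0.1   0.01  0.03  0.03  0.05  0.   -0.04  0.04 -0.06  0.    0.03 -0.04
  0.03 -0.   -0.02  0.   -0.01  0.09 -0.11  0.02  0.05  0.   -0.01]
joint in grip1 angle [ 0.591 -0.02  -0.266] sd 0.046 T 0.267 phi0 1.494 +- 0.033
joint+const [ 0.591 -0.021 -0.266 -0.   ] sd 0.046 T 0.266 phi0 1.493 +- 0.062
```

Emit:
carry_out:
  increments:
    - {"x":-0.0075,"y":0.001,"z":0.0046,"yaw":0}
    - {"x":-0.0079,"y":0.001,"z":0.0038,"yaw":0}
    - {"x":-0.0082,"y":0.001,"z":0.003,"yaw":0}

```text
time: 19.55
position: [0.5782, -0.0089, 0.291]
tcp_rot: [0.0, 0.998, -0.062, 0.001]
ft_force: [3.9, -4.7, -4.5]
gripper_width: 0.0398
gripper_force: 20.0
```

Emit:
carry_out:
  increments:
    - {"x":-0.0085,"y":0.0011,"z":0.0022,"yaw":0}

```text
time: 19.65
position: [0.5694, -0.0078, 0.2934]
tcp_rot: [0.0, 0.998, -0.062, 0.001]
ft_force: [4.0, -3.8, -4.9]
gripper_width: 0.04
gripper_force: 20.0
```

Emit:
carry_out:
  increments:
    - {"x":-0.0087,"y":0.0011,"z":0.0013,"yaw":0}

```text
time: 19.75
position: [0.5608, -0.0067, 0.295]
tcp_rot: [0.0, 0.998, -0.062, 0.001]
ft_force: [4.4, -5.1, -6.0]
gripper_width: 0.0397
gripper_force: 20.0
```

Emit:
carry_out:
  increments:
    - {"x":-0.0088,"y":0.0011,"z":0.0004,"yaw":0}

```text
time: 19.85
position: [0.5522, -0.0056, 0.2956]
tcp_rot: [0.0, 0.998, -0.062, 0.002]
ft_force: [5.5, -4.0, -4.6]
gripper_width: 0.0396
gripper_force: 20.0
```

Emit:
carry_out:
  increments:
    - {"x":-0.0088,"y":0.0011,"z":-0.0004,"yaw":0}

```text
time: 19.95
position: [0.5436, -0.0046, 0.2955]
tcp_rot: [0.0, 0.998, -0.062, 0.002]
ft_force: [6.8, -4.4, -4.3]
gripper_width: 0.0399
gripper_force: 20.0
```

Emit:
carry_out:
  increments:
    - {"x":-0.0087,"y":0.0011,"z":-0.0013,"yaw":0}

```text
time: 20.05
position: [0.5352, -0.0035, 0.2945]
tcp_rot: [0.0, 0.998, -0.062, 0.003]
ft_force: [6.8, -4.1, -3.6]
gripper_width: 0.0401
gripper_force: 20.0
```

Emit:
carry_out:
  increments:
    - {"x":-0.0085,"y":0.0011,"z":-0.0022,"yaw":0}

```text
time: 20.15
position: [0.527, -0.0025, 0.2927]
tcp_rot: [0.0, 0.998, -0.062, 0.003]
ft_force: [7.7, -4.2, -2.6]
gripper_width: 0.0399
gripper_force: 20.0
```

Emit:
carry_out:
  increments:
    - {"x":-0.0082,"y":0.001,"z":-0.003,"yaw":0}

```text
time: 20.25
position: [0.519, -0.0015, 0.2901]
tcp_rot: [0.0, 0.998, -0.062, 0.004]
ft_force: [6.5, -4.7, 0.1]
gripper_width: 0.0399
gripper_force: 20.0
```

Emit:
carry_out:
  increments:
    - {"x":-0.0079,"y":0.001,"z":-0.0038,"yaw":0}

```text
time: 20.35
position: [0.5114, -0.0005, 0.2867]
tcp_rot: [0.001, 0.998, -0.062, 0.004]
ft_force: [7.5, -4.9, 1.0]
gripper_width: 0.0399
gripper_force: 20.0
```

Emit:
carry_out:
  increments:
    - {"x":-0.0075,"y":0.001,"z":-0.0046,"yaw":0}

```text
time: 20.45
position: [0.504, 0.0005, 0.2825]
tcp_rot: [0.001, 0.998, -0.062, 0.004]
ft_force: [5.8, -4.3, 4.2]
gripper_width: 0.0401
gripper_force: 20.0
```

Emit:
carry_out:
  increments:
    - {"x":-0.007,"y":0.0009,"z":-0.0053,"yaw":0}

```text
time: 20.55
position: [0.4971, 0.0014, 0.2774]
tcp_rot: [0.001, 0.998, -0.062, 0.004]
ft_force: [5.9, -4.6, 5.4]
gripper_width: 0.0397
gripper_force: 20.0
```

Emit:
carry_out:
  increments:
    - {"x":-0.0064,"y":0.0008,"z":-0.006,"yaw":0}

```text
time: 20.65
position: [0.4907, 0.0022, 0.2716]
tcp_rot: [0.001, 0.998, -0.062, 0.004]
ft_force: [4.5, -4.4, 6.2]
gripper_width: 0.0402
gripper_force: 20.0
```

Emit:
carry_out:
  increments:
    - {"x":0.0064,"y":-0.0008,"z":0.006,"yaw":0}
    - {"x":0.007,"y":-0.0009,"z":0.0053,"yaw":0}
    - {"x":0.0075,"y":-0.001,"z":0.0046,"yaw":0}

```text
time: 20.95
position: [0.5075, 0.0, 0.2838]
tcp_rot: [0.0, 0.998, -0.062, -0.003]
ft_force: [-6.1, -3.9, -1.8]
gripper_width: 0.0406
gripper_force: 20.0
```

Emit:
carry_out:
  increments:
    - {"x":0.0079,"y":-0.001,"z":0.0038,"yaw":0}

```text
time: 21.05
position: [0.5154, -0.001, 0.2877]
tcp_rot: [0.0, 0.998, -0.062, -0.003]
ft_force: [-6.5, -3.8, -1.2]
gripper_width: 0.0397
gripper_force: 20.0
```

Emit:
carry_out:
  increments:
    - {"x":0.0082,"y":-0.001,"z":0.003,"yaw":0}

```text
time: 21.15
position: [0.5238, -0.002, 0.2909]
tcp_rot: [0.0, 0.998, -0.062, -0.003]
ft_force: [-6.8, -4.6, 0.7]
gripper_width: 0.0404
gripper_force: 20.0
```

Emit:
carry_out:
  increments:
    - {"x":0.0085,"y":-0.0011,"z":0.0022,"yaw":0}

```text
time: 21.25
position: [0.5323, -0.0031, 0.2932]
tcp_rot: [0.0, 0.998, -0.062, -0.003]
ft_force: [-7.3, -4.1, -0.0]
gripper_width: 0.0399
gripper_force: 20.0
```

Emit:
carry_out:
  increments:
    - {"x":0.0087,"y":-0.0011,"z":0.0013,"yaw":0}

```text
time: 21.35
position: [0.5411, -0.0042, 0.2946]
tcp_rot: [0.0, 0.998, -0.062, -0.003]
ft_force: [-7.1, -4.0, 1.2]
gripper_width: 0.0398
gripper_force: 20.0
```

Emit:
carry_out:
  increments:
    - {"x":0.0088,"y":-0.0011,"z":0.0004,"yaw":0}

```text
time: 21.45
position: [0.55, -0.0053, 0.2952]
tcp_rot: [0.0, 0.998, -0.062, -0.002]
ft_force: [-7.8, -4.2, 1.2]
gripper_width: 0.0399
gripper_force: 20.0
```

Emit:
carry_out:
  increments:
    - {"x":0.0088,"y":-0.0011,"z":-0.0004,"yaw":0}

```text
time: 21.55
position: [0.5588, -0.0064, 0.2948]
tcp_rot: [0.0, 0.998, -0.062, -0.002]
ft_force: [-7.5, -5.0, 1.7]
gripper_width: 0.0397
gripper_force: 20.0
```

Emit:
carry_out:
  increments:
    - {"x":0.0087,"y":-0.0011,"z":-0.0013,"yaw":0}

```text
time: 21.65
position: [0.5676, -0.0075, 0.2935]
tcp_rot: [0.0, 0.998, -0.062, -0.002]
ft_force: [-7.6, -3.7, 1.5]
gripper_width: 0.0395
gripper_force: 20.0
```

Emit:
carry_out:
  increments:
    - {"x":0.0085,"y":-0.0011,"z":-0.0022,"yaw":0}

```text
time: 21.75
position: [0.5761, -0.0086, 0.2915]
tcp_rot: [0.0, 0.998, -0.062, -0.002]
ft_force: [-8.4, -3.0, 2.4]
gripper_width: 0.0394
gripper_force: 20.0
```

Emit:
carry_out:
  increments:
    - {"x":0.0082,"y":-0.001,"z":-0.003,"yaw":0}

```text
time: 21.85
position: [0.5844, -0.0097, 0.2886]
tcp_rot: [0.0, 0.998, -0.062, -0.002]
ft_force: [-8.6, -3.0, 3.8]
gripper_width: 0.0398
gripper_force: 20.0
```

```bash
cat >> fit.py <<'E'
E2=[row(*r) for r in [(-1,(.5694,-.0078,.2934),(4,-3.8,-4.9)),(-1,(.5608,-.0067,.295),(4.4,-5.1,-6)),(-1,(.5522,-.0056,.2956),(5.5,-4,-4.6)),(-1,(.5436,-.0046,.2955),(6.8,-4.4,-4.3)),(-1,(.5352,-.0035,.2945),(6.8,-4.1,-3.6)),(-1,(.527,-.0025,.2927),(7.7,-4.2,-2.6)),(-1,(.519,-.0015,.2901),(6.5,-4.7,.1)),(-1,(.5114,-.0005,.2867),(7.5,-4.9,1)),(-1,(.504,.0005,.2825),(5.8,-4.3,4.2)),(-1,(.4971,.0014,.2774),(5.9,-4.6,5.4)),(-1,(.4907,.0022,.2716),(4.5,-4.4,6.2)),
(1,(.5154,-.001,.2877),(-6.5,-3.8,-1.2)),(1,(.5238,-.002,.2909),(-6.8,-4.6,.7)),(1,(.5323,-.0031,.2932),(-7.3,-4.1,0)),(1,(.5411,-.0042,.2946),(-7.1,-4,1.2)),(1,(.55,-.0053,.2952),(-7.8,-4.2,1.2)),(1,(.5588,-.0064,.2948),(-7.5,-5,1.7)),(1,(.5676,-.0075,.2935),(-7.6,-3.7,1.5)),(1,(.5761,-.0086,.2915),(-8.4,-3,2.4)),(1,(.5844,-.0097,.2886),(-8.6,-3,3.8))]]
D2=np.vstack([D2,E2]); print('---'); print(fit(E2,'E2')); fit(D2,'grip2 all')
S=np.array(D2); S[:,1]-=1.396; J=np.vstack([D1,S]); fit(J,'joint'); fit(J,'joint+const',True)
E
python3 fit.py | sed '1,/---/d'; python3 -c "from h import *; st()"
```

```text
E2 [ 0.584 -0.296 -0.049] sd 0.034 T 0.300 phi0 0.163 +- 0.030
[-0.   -0.01 -0.    0.05 -0.01  0.02 -0.05  0.02 -0.02  0.03 -0.04 -0.03
  0.03 -0.02  0.03 -0.01  0.04  0.04 -0.03 -0.06]
grip2 all [ 0.584 -0.283 -0.04 ] sd 0.042 T 0.286 phi0 0.139 +- 0.026
joint [ 0.591 -0.013 -0.266] sd 0.043 T 0.267 phi0 1.521 +- 0.030
joint+const [ 0.591 -0.015 -0.265 -0.002] sd 0.043 T 0.265 phi0 1.513 +- 0.052
 t21.85 gx 32.6 gz 82.6 gy 0.4 th 0.376 r 88.8 F(gx,gy,z) -8.16 -4.04 3.77 M(gx,gy,z) -0.748 1.659 -0.056 w 0.0398 g 20.0
```

Emit:
carry_out:
  increments:
    - {"x":-0.0082,"y":0.001,"z":0.003,"yaw":0}
    - {"x":-0.0085,"y":0.0011,"z":0.0022,"yaw":0}
    - {"x":-0.0087,"y":0.0011,"z":0.0013,"yaw":0}
    - {"x":-0.0088,"y":0.0011,"z":0.0004,"yaw":0}
    - {"x":-0.0088,"y":0.0011,"z":-0.0004,"yaw":0}

```text
time: 22.35
position: [0.5436, -0.0045, 0.2954]
tcp_rot: [0.0, 0.998, -0.062, 0.002]
ft_force: [6.0, -4.0, -4.5]
gripper_width: 0.04
gripper_force: 20.0
```

Emit:
carry_out:
  increments:
    - {"x":-0.0026,"y":0,"z":-0.0004,"yaw":0}
    - {"x":0,"y":0,"z":0,"yaw":0}
    - {"x":0,"y":0,"z":0,"yaw":0}
    - {"x":0,"y":0,"z":0,"yaw":0}
    - {"x":0,"y":0,"z":0,"yaw":0}

```text
time: 22.85
position: [0.5407, -0.0042, 0.2951]
tcp_rot: [0.0, 0.998, -0.062, 0.0]
ft_force: [-1.7, -3.4, 6.1]
gripper_width: 0.0399
gripper_force: 20.0
```

```bash
python3 - <<'E'
from h import *
st()
t=Cam('top'); st(); crop(t.im,180,130,370,270,4.2,'pics/t4.png')
E
```

```text
t22.85 gx -11.4 gz 89.1 gy 0.4 th -0.128 r 89.8 F(gx,gy,z) -1.30 -3.60 6.08 M(gx,gy,z) -0.507 0.138 -0.015 w 0.0399 g 20.0
 t22.90 gx -11.4 gz 89.0 gy 0.4 th -0.128 r 89.7 F(gx,gy,z) -0.76 -2.06 6.07 M(gx,gy,z) -0.558 0.155 -0.010 w 0.0399 g 20.0
```

View pics/t4.png

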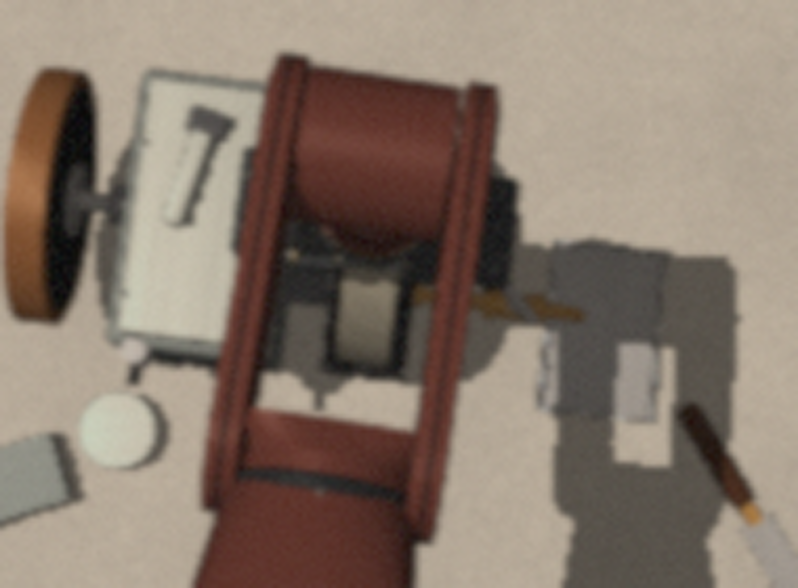

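The wing still lies diagonally across the pipe at (525,303), and the dresser, tin, tray and knife haven't moved. The gripped stone is at rest at hand angle -0.128 rad, with the fitted heavy side straight down.

```bash
python3 -c "
from station import ctrl
print(ctrl.finish_job())"
```

```text
the job is handed in; nothing more can be done
None
```

I set the drain valve half open (about 45° to the pipe), found the stone's heavy side by turning it, and handed the job in with the stone still gripped and the heavy side down, to within about 0.03 rad by the force fit.

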